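# Make up two jewellery job kits

## Robot

A 6-joint arm with a two-finger parallel gripper is mounted at the origin on the work surface. World frame = base frame: x ahead of the robot, y to its left, z up, the work surface at z = 0. Lengths are in m, angles in rad, forces in N, time in s.
With the tool pointing down it reaches from about 0.35 to 0.775 m from the base axis. Payload 7.3 kg.
Tool frame: the origin (TCP) lies at the very end of the fingers, on their centre line; the grasp point (between the pads) lies 19 mm behind it; z points along the fingers, y is the line along which they close (so a half turn about z gives the same grasp; the last joint's range is limited). The gripper opens to 92 mm and grips with 3 to 60 N. Pads are 19 mm wide; open, the fingers measure 130 mm over their backs; the gripper's body (75 mm by 190 mm) begins 47 mm behind the grasp point.
Start: joints at [0.974, 0.342, 1.524, -0, 1.275, -0.146], TCP at [0.229, 0.473, 0.189] pointing down, gripper open.
Joint ranges: [-2.53, 2.53], [-0.77, 2.02], [0.04, 2.7], [-1, 4.14], [0.28, 2.66], [-3.11, 3.11]. Speed limits (rad/s): [2.57, 2.57, 3.14, 3.14, 3.14, 3.14].

## Interface

Orientations are given as [roll, pitch, yaw] about the fixed x, y, z axes, in that order (R = Rz(yaw) Ry(pitch) Rx(roll)).
In Python, from cell import * gives the robot as it stands.
- The arm moves only by the tool step_arm, never from a script. Its argument "commands" is a list of rows, each a list of 7 numbers: the opening, from 0 (shut) to 1 (fully open), then the shift along the world's x, y, z in cm, then the turn, a rotation vector about the world's x, y, z in rad. A call has 1 to 5 rows; each row is the pose to reach, as a shift and turn from the pose commanded when the call began; what a row does not reach only later rows make up. A row lasts 1/12 s, in which the tool goes at most 41.7 mm and 7.16 degrees, less where a joint would pass 70% of its speed; a pose out of reach is approached as far as the arm can. A call with a gripper value outside its range is refused whole. The fingers move at their own pace and stop on an object; "grip_force" is the grip in N (left out, the last holds). Time passes only in rows, so rows that repeat a pose let the fingers close. It gives the time, the measured TCP pose, the force, the opening and the grip force at its end, in the units of the state.
- observe(): the state, without advancing time (a new reading comes with each control period).
- read_camera(name): name is "scene" or "top" or "wrist"; returns the picture (400x640x3 uint8, red, green, blue); there is no depth.
- camera_model(name): a dict with "vfov" (degrees; the focal length in pixels is half the picture's height over the tangent of half this angle, whatever the lens; pixels are square), "cx", "cy" (the principal point, pixels), "world_to_cam" (4x4, takes a point from world to camera coordinates). Camera axes: x right, y up, looking along -z (the intrinsics and any distortion apply to the point x, -y, -z); pixel columns grow to the right and rows downward; lengths in m; the calibration is good to about 2 mm. The wrist camera is an equidistant fisheye: a pixel r from the principal point sees the ray r / f radians off the axis. A picture is of the moment at which its call begins: read the wrist's pose just before it. camera_model takes no time and is no camera call; for the wrist camera it gives the pose at the moment of the call.
- hand_in(): hands the job in; it is judged then, once.
The state is a dict: "time": time; "qpos": joint angles; "qvel": joint speeds; "joint_efforts": joint torques, N m; "tool_pos": TCP position; "tool_rot": TCP orientation; "contact_force": force on the tool from outside, world axes, zero at the start; "torque": the same for the moment, N m; "opening": finger opening in m; "grip_force": force on a finger pad.
Only numpy, scipy, OpenCV 4.12 (cv2) and the standard library are available. Lean on these libraries where they do the work, as an engineer would, in place of code of your own. Each camera call takes 0.05 s, during which the arm holds its last target. There are 200 camera calls.

## Task

Make up the two job kits: the black loupe, the wooden bur stand and the tall glass jar go in the three-compartment tray, and the steel dapping block and the low white jar go in the two-compartment tray, one thing standing upright in each compartment and any compartment of the right tray. The two jars must be lifted up over the rack's retaining rail; set everything down gently rather than dropping it, and leave the amber bottle where it stands on the rack.

Things in the scene. Friction and masses are not known exactly. Their poses are not given: they have to be found in the camera images.
- tray3: Fixed shallow grey plastic tray, three square compartments in a row along its y axis, 210 mm (y) x 74 mm (x), on the left or right, turned up to 0.2 rad. Origin: centre of its underside on the bench, z up. Outer walls 5 mm and dividers 4 mm thick rise to z = 14 mm; floor at z = 4 mm. Compartments 64 x 64 mm inside, centres at x = 0, y = -68, 0 and +68 mm.
- tray2: Fixed shallow grey plastic tray, two square compartments in a row along its y axis, 142 mm (y) x 74 mm (x), on the left or right, turned up to 0.2 rad. Origin: centre of its underside on the bench, z up. Outer walls 5 mm and dividers 4 mm thick rise to z = 14 mm; floor at z = 4 mm. Compartments 64 x 64 mm inside, centres at x = 0, y = -34 and +34 mm.
- rack: Fixed low dark-steel rack, open above, 74 mm deep (x), 300 mm long (y); three containers stand on it in a row, about 100 mm apart. Origin: centre of its underside on the bench; front faces -x. Board top at z = 50 mm; 6 mm steel retaining rails along front and back (x = -34, +34 mm) with tops at z = 73 mm, so a container must rise over 23 mm to clear them; end plates to z = 76 mm.
- tall_jar: Tall slim glass jar with a paper band and a metal lid, cylinder 38 mm in diameter all the way up (lid too) and 74 mm high, about 100 g. It stands on the rack. Origin: centre of its underside, z up.
- low_jar: Low white plastic jar, 42 mm in diameter up to z = 36 mm, with a 44 mm lid from there to its top at z = 48 mm, about 70 g. It stands on the rack. Origin: centre of its underside, z up.
- bottle: Amber glass bottle with a sloping shoulder, narrow neck and black cap: 36 mm in diameter up to z = 50 mm, 86 mm high in all. It stands on the rack and stays there. Origin: centre of its underside, z up.
- loupe: Black eyeglass loupe standing on the bench, 52 mm high: round foot 40 mm in diameter and 6 mm high, barrel 32 mm in diameter from z = 6 to 48 mm, top rim 38 mm in diameter from z = 48 to 52 mm; about 50 g. Origin: centre of its underside, z up.
- dapping_block: Square steel block with round dimples, 40 x 40 mm and 48 mm high, sides along its own x and y, about 0.45 kg (0.36 to 0.54), standing on the bench. Origin: centre of its underside, z up.
- bur_stand: Dark turned-wood drum 44 mm in diameter and 46 mm high with thin steel burs standing upright out of its top to z = 69 mm, about 80 g, standing on the bench. Take it by the drum. Origin: centre of its underside, z up.
Mind the look-alikes: they are no part of the job. Leave any green look-alike of the loupe alone.

How it is judged:
By the outcome, as a careful person would: the job done as asked, in the order asked, and still so for the second after the job is handed in, with the robot touching nothing.
It also fails if it takes over 136 s, if anything falls off the work surface, if the arm or the gripper's body presses on something with over 40 N, if the wrist force passes 120 N, or if a joint passes its speed limit or range.

## Working session

There is one attempt and no reset: what is moved stays moved. The work goes in short steps, Python scripts to look and compute and a tool call to move; the robot and the scene stay as the last step left them, time stands still between calls to the robot, and variables do not carry over. Pictures are saved under pics/ and viewed, at most 14 in all, crops included, and the job is handed in when it is done.

Besides the shell and the picture viewer there is one more tool, called in YAML: its name, and indented under it one key for each argument. step_arm: Moves the arm, as the interface text tells. Its arguments: {"type":"object","properties":{"commands":{"type":"array"},"grip_force":{"type":"number"}},"required":["commands"]}

```bash
mkdir -p pics; ls
python3 - <<'E'
from cell import *
import cv2
for n in ("top","scene"):
    cv2.imwrite(f"pics/{n}0.png",read_camera(n)[:,:,::-1]); m=camera_model(n); print(n,m)
print(observe())
E
```

```text
pics
top {'vfov': 45.441062535268884, 'cx': 325.2670266716423, 'cy': 199.1860402670519, 'world_to_cam': array([[-0.02914435, -0.99955324, -0.00662799,  0.02271695],
       [ 0.99389727, -0.02968391,  0.10624071, -0.53677295],
       [-0.10638999, -0.00349122,  0.99431835, -1.24894012],
       [ 0.        ,  0.        ,  0.        ,  1.        ]])}
scene {'vfov': 49.10378274625497, 'cx': 327.6573670686773, 'cy': 202.91748885087912, 'world_to_cam': array([[ 0.25548747,  0.96681065,  0.00182207, -0.15594779],
       [-0.60104297,  0.15735369,  0.78357333,  0.27123521],
       [ 0.75728033, -0.20128831,  0.62129664, -1.53047436],
       [ 0.        ,  0.        ,  0.        ,  1.        ]])}
{'time': 0.1, 'qpos': array([ 9.73976358e-01,  3.42650222e-01,  1.52489977e+00, -5.16579033e-05,
        1.27541315e+00, -1.45985708e-01]), 'qvel': array([ 0.00074775, -0.00186566, -0.00235969, -0.00112498, -0.0003995 ,
        0.00082432]), 'joint_efforts': array([ 1.86012810e-03, -4.32002878e+01, -2.44696516e+01,  7.20755383e-02,
        5.25381393e-02, -6.16438911e-05]), 'tool_pos': array([0.22850711, 0.47220594, 0.18872355]), 'tool_rot': array([-3.14022956e+00, -1.50487067e-04,  2.69077336e+00]), 'contact_force': array([ 0.29676769,  0.27166872, -1.04634223]), 'torque': array([ 0.0285882 , -0.01687469, -0.00817159]), 'grip_force': 0.0, 'opening': 0.09174640223371387}
```

View pics/top0.png

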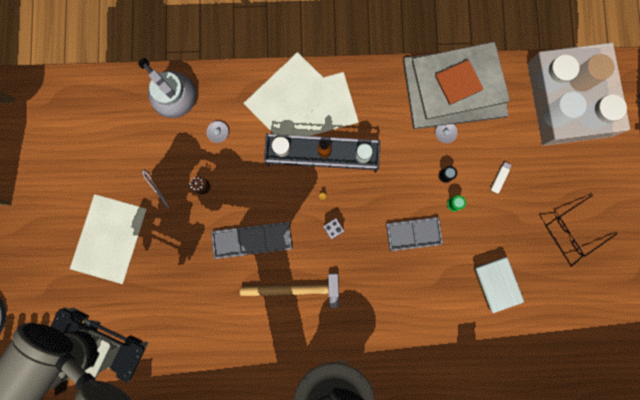

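View pics/scene0.png

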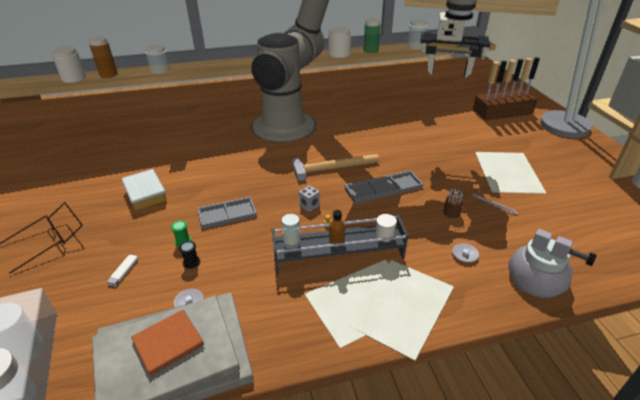

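```bash
cat > h.py <<'E'
import numpy as np, cv2
from cell import *
def ray(m,u,v):
    f=200/np.tan(np.radians(m["vfov"]/2)); T=m["world_to_cam"]; R=T[:3,:3]
    return -R.T@T[:3,3], R.T@np.array([(u-m["cx"])/f,-(v-m["cy"])/f,-1])
def fray(m,u,v):
    f=200/np.tan(np.radians(m["vfov"]/2)); T=m["world_to_cam"]; R=T[:3,:3]
    a,b=u-m["cx"],v-m["cy"]; r=np.hypot(a,b)+1e-9; t=r/f
    return -R.T@T[:3,3], R.T@np.array([np.sin(t)*a/r,-np.sin(t)*b/r,-np.cos(t)])
def at(m,u,v,z,fn=ray):
    c,d=fn(m,u,v); return (c+d*(z-c[2])/d[2])[:2]
def proj(m,p,fish=False):
    T=m["world_to_cam"]; q=T[:3,:3]@np.array(p)+T[:3,3]; x,y,z=q[0],-q[1],-q[2]
    f=200/np.tan(np.radians(m["vfov"]/2)); r=np.hypot(x,y)+1e-12
    k=np.arctan2(r,z)/r if fish else 1/z
    return np.array([m["cx"]+f*x*k,m["cy"]+f*y*k])
E
python3 - <<'E'
import cv2
a=cv2.imread("pics/top0.png"); s=cv2.imread("pics/scene0.png")
cv2.imwrite("pics/topc.png",cv2.resize(a[120:270,185:475],None,fx=2.75,fy=2.75,interpolation=cv2.INTER_CUBIC))
cv2.imwrite("pics/scenec.png",cv2.resize(s[165:285,160:480],None,fx=2.5,fy=2.5,interpolation=cv2.INTER_CUBIC))
E
```

```text
(no output)
```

View pics/topc.png

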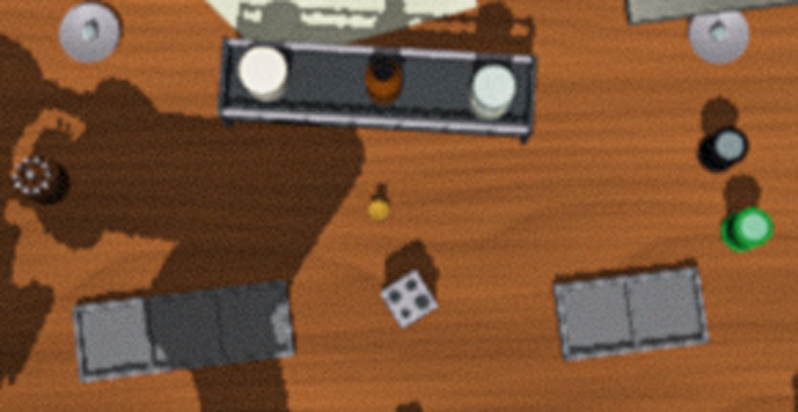

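View pics/scenec.png

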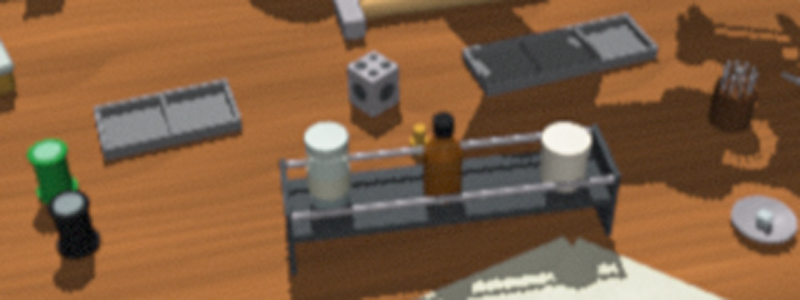

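Run:
```python
from h import *
m=camera_model("top"); w=camera_model("wrist"); print(w)
F=lambda c,z: at(m,185+c[0]/2.75,120+c[1]/2.75,z)
for n,c,z in [("loupe",(731,145),.052),("green",(758,227),.052),("low",(264,73),.098),("tall",(494,88),.124),("bottle",(384,66),.136),("bur69",(32,174),.069),("yellow",(378,210),.01)]: print(n,F(c,z).round(4))
for n,cs,z in [("dap",[(380,292),(418,270),(439,303),(401,329)],.048),("t3",[(75,306),(290,281),(295,355),(84,381)],.014),("t2",[(554,283),(696,264),(708,342),(567,360)],.014),("rack",[(223,38),(535,57),(530,137),(222,118)],.074)]:
    P=np.array([F(c,z) for c in cs]); e=(P[0]-P[1])+(P[3]-P[2])
    print(n,P.mean(0).round(4),"yaw of +y edge-90:",np.arctan2(e[1],e[0])-np.pi/2, [np.linalg.norm(P[i]-P[(i+1)%4]).round(4) for i in range(4)])
print(w["world_to_cam"][:3,:3].T@-w["world_to_cam"][:3,3]-observe()["tool_pos"])
```

```text
{'vfov': 65.70646984690485, 'cx': 318.14361484209815, 'cy': 200.80955857255213, 'world_to_cam': array([[ 0.43444981,  0.9006935 , -0.00214064, -0.52320403],
       [-0.86069138,  0.41445199, -0.29570238,  0.03870642],
       [-0.26545002,  0.13031027,  0.95527772, -0.39192949],
       [ 0.        ,  0.        ,  0.        ,  1.        ]])}
loupe [ 0.595  -0.3262]
green [ 0.5153 -0.3473]
low [0.6687 0.116 ]
tall [ 0.6426 -0.0953]
bottle [0.6633 0.004 ]
bur69 [0.5845 0.3403]
yellow [0.5471 0.0143]
dap [ 0.4573 -0.0135] yaw of +y edge-90: 0.5329315192977022 [np.float64(0.0419), np.float64(0.0372), np.float64(0.0438), np.float64(0.0404)]
t3 [0.4339 0.205 ] yaw of +y edge-90: 0.08954610801411467 [np.float64(0.2117), np.float64(0.0723), np.float64(0.2066), np.float64(0.0736)]
t2 [ 0.4391 -0.2297] yaw of +y edge-90: 0.10022030426919115 [np.float64(0.1403), np.float64(0.0766), np.float64(0.1384), np.float64(0.0758)]
rack [0.6569 0.0111] yaw of +y edge-90: -0.09273887688288407 [np.float64(0.2974), np.float64(0.0771), np.float64(0.2917), np.float64(0.0773)]
[-0.07192463  0.03407101  0.19600355]
```

step_arm:
  commands:
    - [1,1.67,-3.64,0,0,0,0]
    - [1,3.33,-7.28,0,0,0,0]
    - [1,5,-10.9,0,0,0,0]
    - [1,6.67,-14.6,0,0,0,0]
    - [1,8.33,-18.2,0,0,0,0]

```text
time: 0.52
tool_pos: [0.312, 0.2887, 0.1891]
tool_rot: [-3.141, -0.0, 2.692]
contact_force: [1.2, 0.6, -0.1]
opening: 0.0921
grip_force: 0.0
```

step_arm:
  commands:
    - [1,1.67,-3.64,0,0,0,0]
    - [1,3.33,-7.28,0,0,0,0]
    - [1,5,-10.9,0,0,0,0]
    - [1,6.67,-14.6,0,0,0,0]
    - [1,8.33,-18.2,0,0,0,0]

```text
time: 0.93
tool_pos: [0.3955, 0.1066, 0.1893]
tool_rot: [3.142, -0.0, 2.691]
contact_force: [0.7, 0.1, -0.5]
opening: 0.0918
grip_force: 0.0
```

step_arm:
  commands:
    - [1,1.67,-3.64,0,0,0,0]
    - [1,3.33,-7.28,0,0,0,0]
    - [1,5,-10.9,0,0,0,0]
    - [1,6.67,-14.6,0,0,0,0]
    - [1,8.33,-18.2,0,0,0,0]

```text
time: 1.35
tool_pos: [0.4788, -0.0755, 0.1891]
tool_rot: [3.141, -0.0, 2.69]
contact_force: [0.6, 0.2, 0.2]
opening: 0.0917
grip_force: 0.0
```

step_arm:
  commands:
    - [1,1.67,-3.64,0,0,0,0]
    - [1,3.33,-7.28,0,0,0,0]
    - [1,5,-10.9,0,0,0,0]
    - [1,6.67,-14.6,0,0,0,0]
    - [1,6.67,-14.6,0,0,0,0]

```text
time: 1.77
tool_pos: [0.5467, -0.2258, 0.1876]
tool_rot: [-3.14, 0.001, 2.686]
contact_force: [-1.2, 1.1, -0.5]
opening: 0.0918
grip_force: 0.0
```

```bash
cat > w.py <<'E'
from h import *
import sys
def shot(name):
    s=observe(); m=camera_model("wrist"); im=read_camera("wrist")[:,:,::-1].copy()
    cv2.imwrite(f"pics/{name}.png",im); np.save(f"pics/{name}.npy",m)
    print(s["time"],s["tool_pos"].round(4),s["tool_rot"].round(3)); return m,im
E
python3 - <<'E'
from w import *
m,im=shot("w1"); print(proj(m,(.595,-.326,.052),True))
E
```

```text
1.7667 [ 0.5467 -0.2258  0.1876] [-3.140e+00  1.000e-03  2.686e+00]
[262.21979102 251.4796237 ]
```

View pics/w1.png

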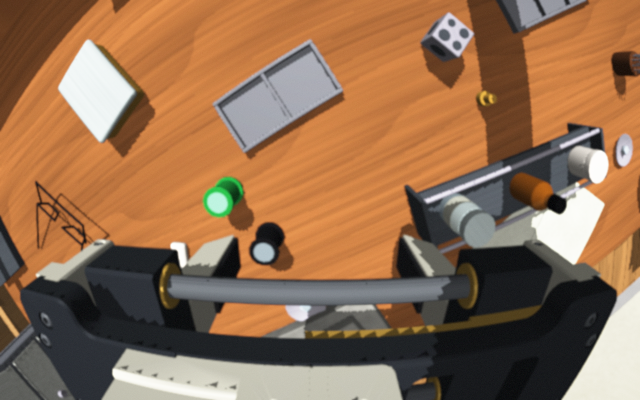

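Run:
```python
from w import *
m=np.load("pics/w1.npy",allow_pickle=True).item()
G=lambda u,v,z: at(m,u,v,z,fray)
for n,u,v,z in [("loupe",266,251,.052),("green",217,201,.052),("tall",475,228,.124),("low",592,164,.098)]: print(n,G(u,v,z).round(4))
P=np.array([G(u,v,.014) for u,v in [(311,41),(215,103),(247,152),(342,93)]]); e=P[0]-P[1]+P[3]-P[2]
print(P.mean(0),np.arctan2(e[1],e[0])-np.pi/2,[np.linalg.norm(P[i]-P[(i+1)%4]).round(4) for i in range(4)])
```

```text
loupe [ 0.5964 -0.3214]
green [ 0.5157 -0.3432]
tall [ 0.6405 -0.0997]
low [0.6627 0.1039]
[ 0.44074168 -0.22938824] 0.09113602663953602 [np.float64(0.137), np.float64(0.0733), np.float64(0.1346), np.float64(0.0728)]
```

step_arm:
  commands:
    - [1,2,-4,0,0,0,0]
    - [1,3.8,-7.6,0,0,0,0]
    - [1,4.9,-9.7,0,0,0,0]
    - [1,4.9,-9.7,0,0,0,0]
    - [1,4.9,-9.7,0,0,0,0]

```text
time: 2.23
tool_pos: [0.594, -0.3162, 0.1881]
tool_rot: [3.141, -0.002, 2.69]
contact_force: [0.0, 0.3, 0.5]
opening: 0.0917
grip_force: 0.0
```

Run:
```python
from w import *
m,im=shot("w2"); print(proj(m,(.596,-.323,.052),True),proj(m,(.596,-.323,.0),True))
cv2.imwrite("pics/w2c.png",cv2.resize(im[150:400,150:470],None,fx=2,fy=2))
```

```text
2.2333 [ 0.594  -0.3162  0.1881] [ 3.141e+00 -2.000e-03  2.690e+00]
[314.27205076 185.14088594] [314.76728551 175.10713682]
```

View pics/w2c.png

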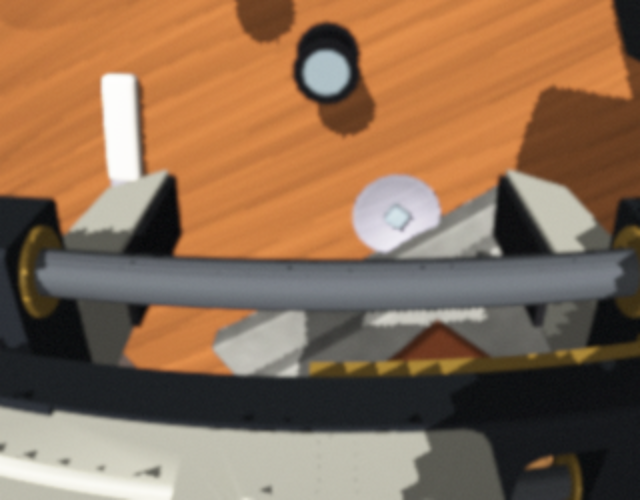

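step_arm:
  commands:
    - [1,0.2,-0.6,-3.5,0,0,0]
    - [1,0.2,-0.6,-7,0,0,0]
    - [1,0.2,-0.6,-10.5,0,0,0]
    - [1,0.2,-0.6,-13,0,0,0]
    - [1,0.2,-0.6,-15,0,0,0]

```text
time: 2.7
tool_pos: [0.5949, -0.3194, 0.0373]
tool_rot: [3.141, -0.004, 2.692]
contact_force: [-0.2, -0.4, -1.1]
opening: 0.0917
grip_force: 0.0
```

step_arm:
  commands:
    - [1,0,0,-1.5,0,0,0]
    - [1,0,0,-2.6,0,0,0]
    - [1,0,0,-2.6,0,0,0]
    - [0.6,0,0,-2.6,0,0,0]
    - [0.5,0,0,-2.6,0,0,0]
  grip_force: 15

```text
time: 3.12
tool_pos: [0.5971, -0.3224, 0.015]
tool_rot: [-3.141, 0.002, 2.691]
contact_force: [0.5, -0.2, 1.1]
opening: 0.0825
grip_force: 0.0
```

step_arm:
  commands:
    - [0.4,0,0,0,0,0,0]
    - [0.3,0,0,0,0,0,0]
    - [0.25,0,0,0,0,0,0]
    - [0.2,0,0,0,0,0,0]
    - [0.2,0,0,0,0,0,0]

```text
time: 3.53
tool_pos: [0.5964, -0.3225, 0.0136]
tool_rot: [3.142, 0.0, 2.691]
contact_force: [0.0, -0.0, -0.1]
opening: 0.0491
grip_force: 0.0
```

step_arm:
  commands:
    - [0.2,0,0,0,0,0,0]
    - [0.2,0,0,0,0,0,0]
    - [0.2,0,0,0,0,0,0]
    - [0.2,0,0,0,0,0,0]
    - [0.2,0,0,0,0,0,0]

```text
time: 3.95
tool_pos: [0.5963, -0.3225, 0.0133]
tool_rot: [3.142, 0.0, 2.691]
contact_force: [-0.2, 0.1, 0.2]
opening: 0.0361
grip_force: 15.0
```

step_arm:
  commands:
    - [0.2,0,0,1,0,0,0]
    - [0.2,0,0,3,0,0,0]
    - [0.2,0,0,6,0,0,0]
    - [0.2,0,0,9,0,0,0]
    - [0.2,0,0,12,0,0,0]

```text
time: 4.37
tool_pos: [0.5962, -0.3221, 0.1352]
tool_rot: [3.141, -0.0, 2.691]
contact_force: [0.4, -0.3, 1.0]
opening: 0.0361
grip_force: 15.0
```

step_arm:
  commands:
    - [0.2,-1,3,0,0,0,-0.07]
    - [0.2,-2.1,6.1,0,0,0,-0.14]
    - [0.2,-3.1,9.2,0,0,0,-0.21]
    - [0.2,-4.2,12.2,0,0,0,-0.28]
    - [0.2,-5.2,15.3,0,0,0,-0.344]

```text
time: 4.78
tool_pos: [0.5435, -0.1681, 0.1341]
tool_rot: [3.141, 0.001, 2.343]
contact_force: [0.7, 0.5, -0.8]
opening: 0.0363
grip_force: 15.0
```

step_arm:
  commands:
    - [0.2,-1,3,0,0,0,-0.07]
    - [0.2,-2.1,6.1,0,0,0,-0.14]
    - [0.2,-3.1,9.2,0,0,0,-0.21]
    - [0.2,-4.2,12.2,0,0,0,-0.28]
    - [0.2,-5.2,15.3,0,0,0,-0.344]

```text
time: 5.2
tool_pos: [0.4916, -0.0151, 0.1341]
tool_rot: [3.141, 0.0, 1.999]
contact_force: [1.2, 0.6, -0.8]
opening: 0.0359
grip_force: 15.0
```

step_arm:
  commands:
    - [0.2,-1,3,0,0,0,-0.07]
    - [0.2,-2.1,6.1,0,0,0,-0.14]
    - [0.2,-3.1,9.2,0,0,0,-0.21]
    - [0.2,-4.2,12.2,0,0,0,-0.28]
    - [0.2,-5.2,15.3,0,0,0,-0.344]

```text
time: 5.62
tool_pos: [0.4396, 0.138, 0.1342]
tool_rot: [3.141, -0.0, 1.655]
contact_force: [0.0, -0.2, -0.4]
opening: 0.0362
grip_force: 15.0
```

step_arm:
  commands:
    - [0.2,0,0,0,0,0,0]
    - [0.2,0,0,0,0,0,0]

```text
time: 5.78
tool_pos: [0.44, 0.1378, 0.1341]
tool_rot: [3.14, 0.0, 1.663]
contact_force: [0.9, -0.2, -0.7]
opening: 0.0358
grip_force: 15.0
```

Run:
```python
from w import *
m,im=shot("w3")
def pt(x,y,z): # tray3 frame
    a=.09; return (.4339+x*np.cos(a)-y*np.sin(a), .205+x*np.sin(a)+y*np.cos(a), z)
for x,y in [(.037,.105),(.037,-.105),(-.037,-.105),(-.037,.105)]: p=proj(m,pt(x,y,.014),True); print(p); cv2.circle(im,tuple(int(v) for v in p),2,(0,0,255),-1)
cv2.imwrite("pics/w3m.png",im)
```

```text
5.7833 [0.44   0.1378 0.1341] [3.14  0.    1.663]
[355.18562873  19.63402297]
[351.67506237 217.17121495]
[283.88967872 216.9699977 ]
[281.79197884  19.34682684]
```

View pics/w3m.png

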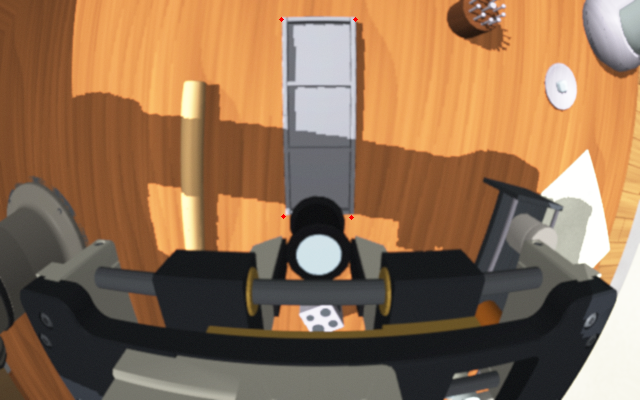

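step_arm:
  commands:
    - [0.2,0,0,-3,0,0,0]
    - [0.2,0,0,-6,0,0,0]
    - [0.2,0,0,-8.5,0,0,0]
    - [0.2,0,0,-10,0,0,0]
    - [0.2,0,0,-10.6,0,0,0]

```text
time: 6.25
tool_pos: [0.4395, 0.135, 0.0253]
tool_rot: [-3.138, 0.0, 1.657]
contact_force: [-0.2, -0.8, -0.3]
opening: 0.0361
grip_force: 15.0
```

step_arm:
  commands:
    - [0.2,0,0,-0.3,0,0,0]
    - [0.2,0,0,-0.6,0,0,0]
    - [0.2,0,0,-0.8,0,0,0]
    - [0.2,0,0,-1.0,0,0,0]
    - [0.2,0,0,-1.0,0,0,0]

```text
time: 6.67
tool_pos: [0.4407, 0.1366, 0.0177]
tool_rot: [3.14, -0.0, 1.659]
contact_force: [0.6, -0.0, -0.3]
opening: 0.0359
grip_force: 15.0
```

step_arm:
  commands:
    - [0.2,0,0,-0.05,0,0,0]
    - [0.2,0,0,-0.1,0,0,0]

```text
time: 6.83
tool_pos: [0.4407, 0.1367, 0.017]
tool_rot: [3.14, -0.0, 1.659]
contact_force: [-2.0, -0.1, 8.8]
opening: 0.0361
grip_force: 15.0
```

step_arm:
  commands:
    - [0.5,0,0,0,0,0,0]
    - [0.6,0,0,0,0,0,0]
    - [0.7,0,0,0,0,0,0]
    - [0.7,0,0,0,0,0,0]
    - [0.7,0,0,0,0,0,0]

```text
time: 7.25
tool_pos: [0.4403, 0.1366, 0.0163]
tool_rot: [3.141, 0.0, 1.659]
contact_force: [-0.6, -0.5, -0.6]
opening: 0.0624
grip_force: 0.0
```

step_arm:
  commands:
    - [0.7,0,0,0,0,0,0]
    - [0.7,0,0,1,0,0,0]
    - [0.7,0,0,4,0,0,0]
    - [0.7,0,0,7,0,0,0]
    - [0.7,0,0,10,0,0,0]

```text
time: 7.67
tool_pos: [0.4398, 0.1365, 0.1173]
tool_rot: [-3.14, 0.0, 1.659]
contact_force: [0.6, 0.1, -0.3]
opening: 0.0646
grip_force: 0.0
```

step_arm:
  commands:
    - [0.7,0.5,0,4,0,0,0]
    - [0.8,1.5,3.5,6,0,0,0]
    - [0.8,3,7,6,0,0,0]
    - [0.8,5,10,6,0,0,0]
    - [0.8,7,13,6,0,0,0]

```text
time: 8.08
tool_pos: [0.5109, 0.2683, 0.1772]
tool_rot: [3.14, -0.0, 1.659]
contact_force: [0.5, -0.3, 0.2]
opening: 0.0732
grip_force: 0.0
```

step_arm:
  commands:
    - [0.8,0,0,0,0,0,0]
    - [0.8,0,0,0,0,0,0]

```text
time: 8.25
tool_pos: [0.5103, 0.2677, 0.1752]
tool_rot: [-3.14, 0.0, 1.661]
contact_force: [-0.3, -0.4, 0.1]
opening: 0.0736
grip_force: 0.0
```

Run:
```python
from w import *
m,im=shot("w4"); print(proj(m,(.584,.34,.046),True),proj(m,(.584,.34,.069),True))
```

```text
8.25 [0.5103 0.2677 0.1752] [-3.14   0.     1.661]
[393.66990835 122.30944785] [399.1108189  123.52967144]
```

View pics/w4.png

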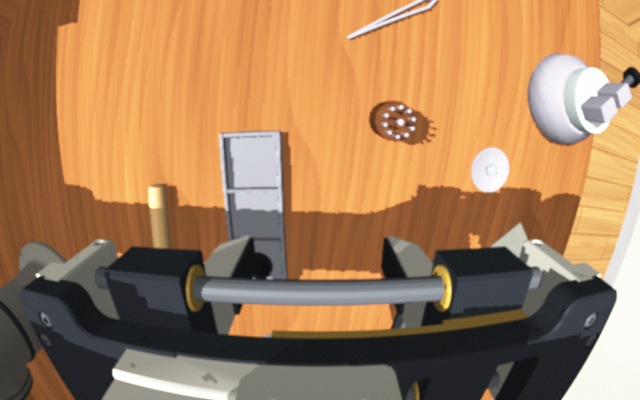

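step_arm:
  commands:
    - [0.8,3,3,0,0,0,0]
    - [0.8,6,6,0,0,0,0]
    - [0.8,7.4,7.3,-3,0,0,0]
    - [0.8,7.4,7.3,-6,0,0,0]
    - [0.8,7.4,7.3,-7,0,0,0]

```text
time: 8.72
tool_pos: [0.5821, 0.3379, 0.1012]
tool_rot: [-3.134, 0.003, 1.658]
contact_force: [-1.0, -1.3, -0.9]
opening: 0.0737
grip_force: 0.0
```

step_arm:
  commands:
    - [0.8,0,0,0,0,0,0]
    - [0.8,0,0,0,0,0,0]

```text
time: 8.88
tool_pos: [0.5841, 0.3386, 0.1072]
tool_rot: [-3.141, 0.0, 1.658]
contact_force: [0.6, -0.3, 1.1]
opening: 0.0736
grip_force: 0.0
```

Run:
```python
from w import *
m,im=shot("w5"); print(proj(m,(.584,.341,.046),True),proj(m,(.584,.341,.069),True))
```

```text
8.8833 [0.5841 0.3386 0.1072] [-3.141  0.     1.658]
[318.23371938 197.29167409] [318.23059377 205.55372767]
```

View pics/w5.png

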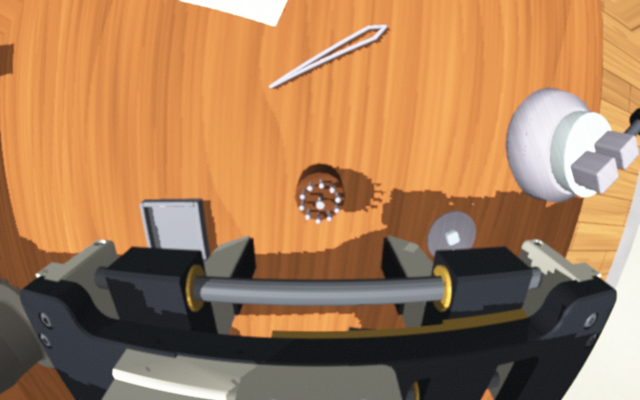

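step_arm:
  commands:
    - [0.8,0.2,0.45,-2,0,0,0]
    - [0.8,0.2,0.45,-5,0,0,0]
    - [0.8,0.2,0.45,-8,0,0,0]
    - [0.8,0.2,0.45,-9.4,0,0,0]
    - [0.8,0.2,0.45,-9.4,0,0,0]

```text
time: 9.35
tool_pos: [0.585, 0.343, 0.011]
tool_rot: [-3.138, 0.001, 1.658]
contact_force: [0.1, 0.1, -0.4]
opening: 0.0737
grip_force: 0.0
```

step_arm:
  commands:
    - [0.7,0,0,0,0,0,0]
    - [0.6,0,0,0,0,0,0]
    - [0.5,0,0,0,0,0,0]
    - [0.4,0,0,0,0,0,0]
    - [0.3,0,0,0,0,0,0]
  grip_force: 15

```text
time: 9.77
tool_pos: [0.587, 0.3444, 0.0138]
tool_rot: [3.139, -0.001, 1.659]
contact_force: [0.2, -0.3, 0.3]
opening: 0.0445
grip_force: 0.0
```

step_arm:
  commands:
    - [0.3,0,0,0,0,0,0]
    - [0.3,0,0,0,0,0,0]
    - [0.3,0,0,0,0,0,0]

```text
time: 10.02
tool_pos: [0.5863, 0.3441, 0.0124]
tool_rot: [3.142, 0.0, 1.659]
contact_force: [0.2, -0.1, -0.0]
opening: 0.0287
grip_force: 0.0
```

Run:
```python
from w import *
m,im=shot("w6"); print(proj(m,observe()["tool_pos"],True))
```

```text
10.0167 [0.5863 0.3441 0.0124] [3.142 0.    1.659]
[317.94478259 226.35688479]
```

View pics/w6.png

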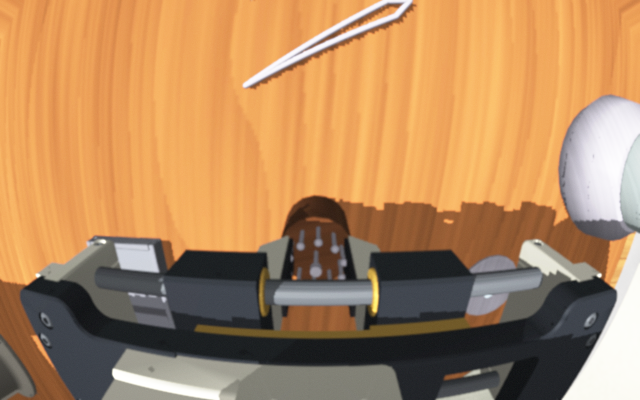

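Run:
```python
from w import *
a=cv2.imread("pics/w6.png")[170:310,230:410]; b=cv2.imread("pics/w5.png")[140:260,230:410]
s=read_camera("scene")[:,:,::-1][150:250,400:520]
A=cv2.resize(a,(400,311),interpolation=cv2.INTER_CUBIC);B=cv2.resize(b,(400,267),interpolation=cv2.INTER_CUBIC);S=cv2.resize(s,(400,333),interpolation=cv2.INTER_CUBIC)
im=np.zeros((600,800,3),np.uint8); im[:311,:400]=A; im[320:587,:400]=B; im[:333,400:]=S
cv2.imwrite("pics/c6.png",im); print(observe()["opening"],observe()["grip_force"])
```

```text
0.02771646404059845 0.0
```

View pics/c6.png

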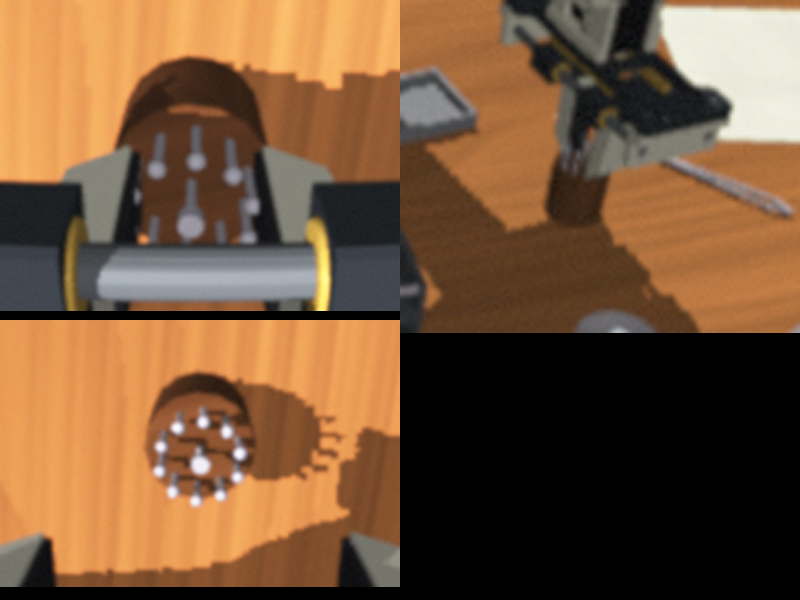

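Run:
```python
from w import *
m=camera_model("scene"); w=camera_model("wrist")
f=400/120
for p in [(.586,.344,.0124),(.605,.344,.0124),(.586,.344,.06),(.605,.344,.078),(.586,.344,0),(.586,.344,.046),(.586,.344,.069)]:
    q=proj(m,p); print(p,q.round(1),"crop",((q-[400,150])*f+[400,0]).round(0),"wristcrop",((proj(w,p,True)-[230,170])*2.222).round(0))
s=observe(); print(s["tool_pos"],s["contact_force"],s["qpos"])
```

```text
(0.586, 0.344, 0.0124) [452.1 209.4] crop [574. 198.] wristcrop [195. 126.]
(0.605, 0.344, 0.0124) [455.6 213.9] crop [585. 213.] wristcrop [256. 131.]
(0.586, 0.344, 0.06) [455.4 195. ] crop [585. 150.] wristcrop [194. 199.]
(0.605, 0.344, 0.078) [460.4 193.8] crop [601. 146.] wristcrop [280. 243.]
(0.586, 0.344, 0) [451.3 213.1] crop [571. 210.] wristcrop [195. 111.]
(0.586, 0.344, 0.046) [454.4 199.3] crop [581. 164.] wristcrop [194. 174.]
(0.586, 0.344, 0.069) [456.1 192.2] crop [587. 141.] wristcrop [194. 217.]
[0.58630531 0.34407702 0.01229783] [ 0.42192059  0.24821524 -0.53915436] [ 4.18106614e-01  7.85361624e-01  1.25448391e+00 -6.32883265e-05
  1.10174915e+00  3.30089017e-01]
```

step_arm:
  commands:
    - [0.25,0,0,0,0,0,0]
    - [0.22,0,0,0,0,0,0]
    - [0.2,0,0,0,0,0,0]
    - [0.2,0,0,0,0,0,0]
  grip_force: 8

```text
time: 10.45
tool_pos: [0.5863, 0.3441, 0.0123]
tool_rot: [-3.142, 0.0, 1.659]
contact_force: [-0.1, 0.7, 0.8]
opening: 0.0184
grip_force: 0.0
```

Run:
```python
from w import *
m,im=shot("w7"); s=read_camera("scene")[:,:,::-1].copy(); t=read_camera("top")[:,:,::-1].copy()
a=cv2.resize(im[150:330,200:440],(400,300)); b=cv2.resize(s[150:240,410:530],(400,300),interpolation=cv2.INTER_CUBIC); c=cv2.resize(t[150:225,150:250],(400,300),interpolation=cv2.INTER_CUBIC); d=cv2.resize(t[205:280,200:300],(400,300),interpolation=cv2.INTER_CUBIC)
cv2.imwrite("pics/c7.png",np.vstack([np.hstack([a,b]),np.hstack([c,d])]))
```

```text
10.45 [0.5863 0.3441 0.0123] [-3.142  0.     1.659]
```

View pics/c7.png

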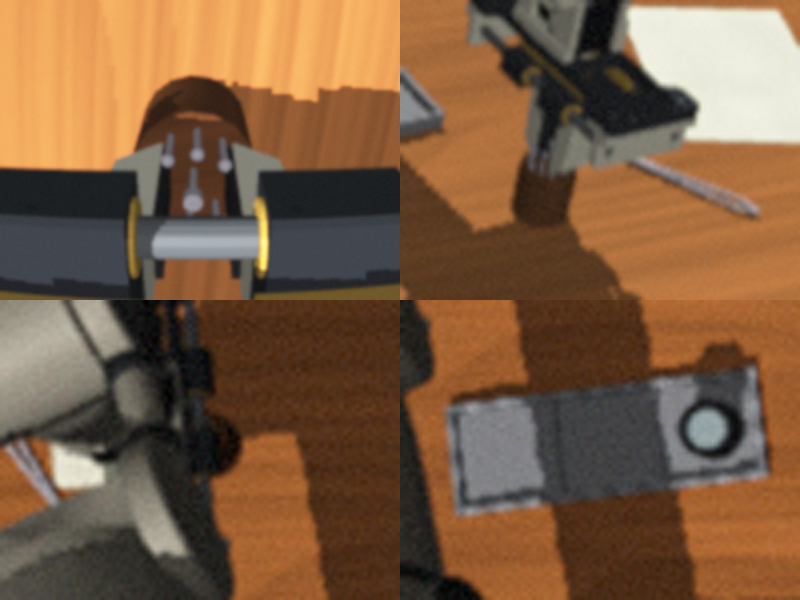

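step_arm:
  commands:
    - [0.15,0,0,0,0,0,0]
    - [0.1,0,0,0,0,0,0]
    - [0.05,0,0,0,0,0,0]
    - [0,0,0,0,0,0,0]
    - [0,0,0,0,0,0,0]

```text
time: 11.02
tool_pos: [0.5863, 0.3441, 0.0123]
tool_rot: [3.142, 0.0, 1.659]
contact_force: [0.5, 0.2, 0.3]
opening: 0.0004
grip_force: 0.0
```

step_arm:
  commands:
    - [0,0,0,0,0,0,0]
    - [0,0,0,0,0,0,0]

```text
time: 11.18
tool_pos: [0.5863, 0.3441, 0.0124]
tool_rot: [3.141, -0.0, 1.659]
contact_force: [0.1, -0.1, -1.6]
opening: 0.0003
grip_force: 0.0
```

step_arm:
  commands:
    - [0.8,0,0,0,0,0,0]
    - [0.8,0,0,0,0,0,0]
    - [0.8,0,0,0,0,0,0]
    - [0.8,0,0,0,0,0,0]
    - [0.8,0,0,0,0,0,0]

```text
time: 11.6
tool_pos: [0.5863, 0.3441, 0.0123]
tool_rot: [3.142, 0.0, 1.659]
contact_force: [-0.3, -0.5, 0.7]
opening: 0.0291
grip_force: 0.0
```

step_arm:
  commands:
    - [0.8,0,0,0,0,0,0]
    - [0.8,0,0,0,0,0,0]
    - [0.8,0,0,0,0,0,0]
    - [0.8,0,0,0.4,0,0,0]
    - [0.8,0,0,0.8,0,0,0]

```text
time: 12.02
tool_pos: [0.5862, 0.344, 0.0204]
tool_rot: [-3.141, 0.0, 1.659]
contact_force: [0.4, 0.2, 0.0]
opening: 0.0625
grip_force: 0.0
```

step_arm:
  commands:
    - [0.7,0,0,0,0,0,0]
    - [0.6,0,0,0,0,0,0]
    - [0.5,0,0,0,0,0,0]
    - [0.4,0,0,0,0,0,0]
    - [0.4,0,0,0,0,0,0]
  grip_force: 20

```text
time: 12.43
tool_pos: [0.5862, 0.344, 0.0202]
tool_rot: [-3.141, 0.0, 1.659]
contact_force: [-0.2, -0.2, -0.1]
opening: 0.0424
grip_force: 0.0
```

step_arm:
  commands:
    - [0.4,0,0,0,0,0,0]
    - [0.4,0,0,0,0,0,0]
    - [0.4,0,0,0,0,0,0]

```text
time: 12.68
tool_pos: [0.5863, 0.3441, 0.0202]
tool_rot: [-3.141, 0.0, 1.659]
contact_force: [-0.1, 0.4, -0.2]
opening: 0.0367
grip_force: 0.0
```

step_arm:
  commands:
    - [0.8,0,0,0,0,0,0]
    - [0.8,0,0,0,0,0,0]
    - [0.8,0,0,0,0,0,0]
    - [0.8,0,0,0,0,0,0]
    - [0.8,0,0,0,0,0,0]

```text
time: 13.1
tool_pos: [0.5863, 0.3441, 0.0204]
tool_rot: [3.141, 0.0, 1.659]
contact_force: [0.0, 0.1, 0.4]
opening: 0.0653
grip_force: 0.0
```

step_arm:
  commands:
    - [0.8,0,0,4,0,0,0]
    - [0.8,0,0,8,0,0,0]
    - [0.8,0,0,12,0,0,0]
    - [0.8,0,0,16,0,0,0]
    - [0.8,0,0,19,0,0,0]

```text
time: 13.52
tool_pos: [0.5868, 0.3444, 0.2146]
tool_rot: [3.138, -0.001, 1.659]
contact_force: [0.7, 0.4, 0.4]
opening: 0.0737
grip_force: 0.0
```

step_arm:
  commands:
    - [0.8,0.5,-4,0,0,0,0]
    - [0.8,1,-8,0,0,0,0]
    - [0.8,1.5,-12,0,0,0,0]
    - [0.8,2,-16,0,0,0,0]
    - [0.8,2.5,-20,0,0,0,0]

```text
time: 13.93
tool_pos: [0.6112, 0.1424, 0.2106]
tool_rot: [3.141, 0.0, 1.659]
contact_force: [1.1, 0.1, -0.8]
opening: 0.0735
grip_force: 0.0
```

step_arm:
  commands:
    - [0.8,0.5,-4,0,0,0,0]
    - [0.8,1,-8,0,0,0,0]
    - [0.8,1.5,-12,0,0,0,0]
    - [0.8,2,-16,0,0,0,0]
    - [0.8,2.5,-20,0,0,0,0]

```text
time: 14.35
tool_pos: [0.6362, -0.0579, 0.2106]
tool_rot: [3.141, 0.0, 1.659]
contact_force: [1.4, -0.0, 0.5]
opening: 0.0731
grip_force: 0.0
```

step_arm:
  commands:
    - [0.8,0.4,-4,0,0,0,0]
    - [0.8,0.4,-4,0,0,0,0]
    - [0.8,0.4,-4,0,0,0,0]
    - [0.8,0.4,-4,0,0,0,0]

```text
time: 14.68
tool_pos: [0.6401, -0.0957, 0.2102]
tool_rot: [-3.141, -0.001, 1.658]
contact_force: [0.1, 1.2, 0.4]
opening: 0.0734
grip_force: 0.0
```

Run:
```python
from w import *
m,im=shot("w8"); print(proj(m,(.6415,-.0975,.124),True))
g=cv2.medianBlur(cv2.cvtColor(im,cv2.COLOR_BGR2GRAY),3)[:240]
c=cv2.HoughCircles(g,cv2.HOUGH_GRADIENT,1,20,param1=120,param2=18,minRadius=15,maxRadius=60)
for u,v,r in c[0][:10]: print(u,v,r,at(m,u,v,.124,fray).round(4),im[int(v),int(u)])
cv2.imwrite("pics/w8m.png",im)
```

```text
14.6833 [ 0.6401 -0.0957  0.2102] [-3.141e+00 -1.000e-03  1.658e+00]
[319.27575623 194.2744773 ]
323.5 192.5 18.5 [ 0.6453 -0.0954] [168 170 159]
547.5 140.5 52.7 [ 0.8891 -0.0114] [101 166 224]
343.5 122.5 51.6 [ 0.6573 -0.0282] [120 110 104]
573.5 104.5 56.1 [0.9255 0.0386] [ 96 163 222]
545.5 118.5 33.0 [0.8808 0.0121] [ 94 159 217]
576.5 45.5 52.7 [0.9245 0.1116] [ 92 157 214]
357.5 79.5 31.8 [0.6661 0.0125] [25 23 24]
342.5 99.5 30.2 [ 0.6543 -0.0073] [ 18  75 142]
359.5 139.5 45.0 [ 0.6735 -0.0422] [60 56 52]
340.5 177.5 41.6 [ 0.6598 -0.0795] [104 107 104]
```

View pics/w8m.png

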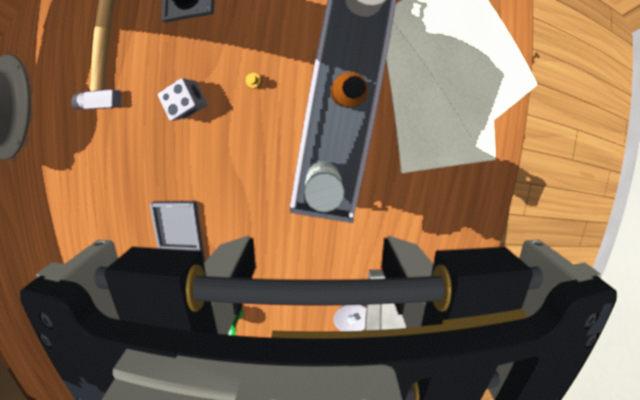

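step_arm:
  commands:
    - [0.8,0.4,0.05,-3,0,0,0]
    - [0.8,0.4,0.05,-6.5,0,0,0]
    - [0.8,0.4,0.05,-10,0,0,0]
    - [0.8,0.4,0.05,-12,0,0,0]
    - [0.8,0.4,0.05,-12.4,0,0,0]
  grip_force: 20

```text
time: 15.15
tool_pos: [0.6416, -0.0927, 0.0818]
tool_rot: [-3.134, -0.003, 1.661]
contact_force: [-1.0, -0.3, -0.4]
opening: 0.0731
grip_force: 0.0
```

step_arm:
  commands:
    - [0.7,0,0,0,0,0,0]
    - [0.6,0,0,0,0,0,0]
    - [0.5,0,0,0,0,0,0]
    - [0.4,0,0,0,0,0,0]
    - [0.35,0,0,0,0,0,0]

```text
time: 15.57
tool_pos: [0.6451, -0.0955, 0.088]
tool_rot: [3.139, 0.001, 1.659]
contact_force: [0.2, 0.2, -1.0]
opening: 0.0444
grip_force: 0.0
```

step_arm:
  commands:
    - [0.3,0,0,0,0,0,0]
    - [0.25,0,0,0,0,0,0]
    - [0.25,0,0,0,0,0,0]
    - [0.25,0,0,0,0,0,0]

```text
time: 15.9
tool_pos: [0.6441, -0.0958, 0.088]
tool_rot: [3.141, 0.001, 1.659]
contact_force: [-3.8, -0.0, 9.8]
opening: 0.0237
grip_force: 4.8
```

Run:
```python
from w import *
m,im=shot("w9"); s=read_camera("scene")[:,:,::-1].copy(); t=read_camera("top")[:,:,::-1].copy()
a=im[100:325,160:460]; a=cv2.resize(a,(400,300)); b=cv2.resize(s[185:275,250:370],(400,300),interpolation=cv2.INTER_CUBIC); c=cv2.resize(s[160:250,400:520],(400,300),interpolation=cv2.INTER_CUBIC); d=cv2.resize(t[120:195,315:415],(400,300),interpolation=cv2.INTER_CUBIC)
cv2.imwrite("pics/c9.png",np.vstack([np.hstack([a,b]),np.hstack([c,d])])); o=observe(); print(o["opening"],o["grip_force"],o["contact_force"])
sm=camera_model("scene")
for p in [(.6441,-.0958,.088),(.6641,-.0958,.088),(.6441,-.0958,.05),(.6441,-.0958,.124)]: q=proj(sm,p); print(p,((q-[250,185])*3.333+[400,0]).round())
```

```text
15.9 [ 0.6441 -0.0958  0.088 ] [3.141e+00 1.000e-03 1.659e+00]
0.02264895577620988 4.720535919632312 [-4.07609802 -0.5936995  10.36458488]
(0.6441, -0.0958, 0.088) [533. 153.]
(0.6641, -0.0958, 0.088) [538. 173.]
(0.6441, -0.0958, 0.05) [535. 195.]
(0.6441, -0.0958, 0.124) [530. 112.]
```

View pics/c9.png

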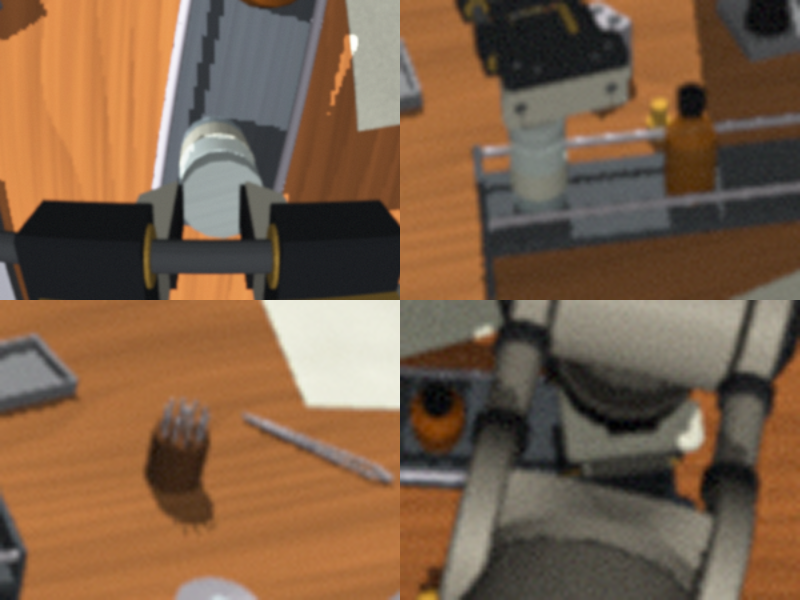

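step_arm:
  commands:
    - [0.8,0,0,0.2,0,0,0]
    - [0.8,0,0,0.3,0,0,0]
    - [0.8,0,0,0.3,0,0,0]
    - [0.8,0,0,0.3,0,0,0]
    - [0.8,0,0,0.3,0,0,0]

```text
time: 16.47
tool_pos: [0.6442, -0.0954, 0.089]
tool_rot: [-3.141, -0.0, 1.659]
contact_force: [-0.1, 0.0, -0.3]
opening: 0.0519
grip_force: 0.0
```

step_arm:
  commands:
    - [0.8,0,0,0,0,0,0]
    - [0.8,0,0,2,0,0,0]
    - [0.8,0,0,5,0,0,0]
    - [0.8,0,0,8,0,0,0]
    - [0.8,0,0,8,0,0,0]

```text
time: 16.88
tool_pos: [0.6474, -0.0961, 0.1761]
tool_rot: [3.131, 0.004, 1.659]
contact_force: [0.3, 0.3, 1.1]
opening: 0.0734
grip_force: 0.0
```

step_arm:
  commands:
    - [0.8,0,0,0,0,0,0]
    - [0.8,0,0,0,0,0,0]

```text
time: 17.05
tool_pos: [0.644, -0.0953, 0.1687]
tool_rot: [-3.141, -0.0, 1.659]
contact_force: [-0.3, 0.2, -0.9]
opening: 0.0732
grip_force: 0.0
```

Run:
```python
from w import *
m,im=shot("w10")
for dz in (0,.036):
    mm=dict(m); T=m["world_to_cam"].copy(); R=T[:3,:3]; T[:3,3]-=R@np.array([0,0,dz]); mm["world_to_cam"]=T
    g=cv2.medianBlur(cv2.cvtColor(im,cv2.COLOR_BGR2GRAY),3)[:260]
    c=cv2.HoughCircles(g,cv2.HOUGH_GRADIENT,1,20,param1=120,param2=18,minRadius=15,maxRadius=45)
    for u,v,r in c[0]:
        if abs(u-322)<25 and abs(v-200)<50: print(dz,u,v,r,at(mm,u,v,.124,fray).round(4),2*r/310*np.linalg.norm(ray(mm,0,0)[0]-np.array([.645,-.095,.124])))
```

```text
17.05 [ 0.644  -0.0953  0.1687] [-3.141 -0.     1.659]
0 319.5 204.5 23.0 [ 0.645 -0.094] 0.037583442009210426
0 337.5 193.5 23.9 [ 0.6587 -0.0833] 0.03905410088065845
0 333.5 166.5 19.9 [ 0.6532 -0.0616] 0.032517848455507904
0.036 319.5 204.5 23.0 [ 0.6462 -0.1055] 0.04269268473466142
0.036 337.5 193.5 23.9 [ 0.6619 -0.0933] 0.044363270827749345
0.036 333.5 166.5 19.9 [ 0.6556 -0.0683] 0.03693845422727053
```

Run:
```python
from w import *
m=np.load("pics/w5.npy",allow_pickle=True).item(); p=np.array([.5841,.3386,.1072]); a=.088
c=np.array([np.cos(a),np.sin(a),0]); w=np.array([-np.sin(a),np.cos(a),0])
for s in (0,.018,.03,.036,.045,.055):
    print(s,[proj(m,p+e*c*.0368+w*.0095+[0,0,s],True).round() for e in(-1,1)])
```

```text
0 [array([264., 213.]), array([372., 213.])]
0.018 [array([259., 223.]), array([377., 223.])]
0.03 [array([255., 230.]), array([381., 230.])]
0.036 [array([254., 234.]), array([383., 234.])]
0.045 [array([250., 241.]), array([386., 241.])]
0.055 [array([246., 249.]), array([390., 249.])]
```

step_arm:
  commands:
    - [0.8,0.1,0.1,-3,0,0,0]
    - [0.8,0.1,0.1,-6,0,0,0]
    - [0.8,0.1,0.1,-9,0,0,0]
    - [0.8,0.1,0.1,-11,0,0,0]
    - [0.8,0.1,0.1,-11.6,0,0,0]
  grip_force: 20

```text
time: 17.52
tool_pos: [0.6418, -0.0935, 0.0476]
tool_rot: [-3.132, -0.003, 1.659]
contact_force: [-0.4, -0.2, -0.2]
opening: 0.0734
grip_force: 0.0
```

step_arm:
  commands:
    - [0.7,0,0,0,0,0,0]
    - [0.6,0,0,0,0,0,0]
    - [0.5,0,0,0,0,0,0]
    - [0.4,0,0,0,0,0,0]
    - [0.35,0,0,0,0,0,0]

```text
time: 17.93
tool_pos: [0.6461, -0.0946, 0.0548]
tool_rot: [3.139, 0.001, 1.659]
contact_force: [-0.3, 0.0, -0.7]
opening: 0.0447
grip_force: 0.0
```

step_arm:
  commands:
    - [0.3,0,0,0,0,0,0]
    - [0.25,0,0,0,0,0,0]
    - [0.25,0,0,0,0,0,0]
    - [0.25,0,0,0,0,0,0]

```text
time: 18.27
tool_pos: [0.6458, -0.0946, 0.0543]
tool_rot: [3.14, 0.001, 1.659]
contact_force: [-0.1, 0.0, 6.5]
opening: 0.0376
grip_force: 20.0
```

step_arm:
  commands:
    - [0.25,0,0,1,0,0,0]
    - [0.25,0,0,3,0,0,0]
    - [0.25,0,0,5.5,0,0,0]
    - [0.25,0,0,8,0,0,0]
    - [0.25,0,0,10,0,0,0]

```text
time: 18.68
tool_pos: [0.6454, -0.0944, 0.1554]
tool_rot: [3.141, 0.0, 1.659]
contact_force: [0.3, -1.0, -1.1]
opening: 0.0378
grip_force: 20.0
```

step_arm:
  commands:
    - [0.25,-1.5,2.1,0,0,0,0]
    - [0.25,-3.7,5.2,0,0,0,0]
    - [0.25,-6,8.5,0,0,0,0]
    - [0.25,-8.3,11.7,0,0,0,0]
    - [0.25,-10.6,15,0,0,0,0]

```text
time: 19.1
tool_pos: [0.5378, 0.0566, 0.1534]
tool_rot: [-3.141, -0.0, 1.658]
contact_force: [0.3, 1.6, -1.0]
opening: 0.0372
grip_force: 20.0
```

step_arm:
  commands:
    - [0.25,-2.3,3.3,0,0,0,0]
    - [0.25,-4.6,6.5,0,0,0,0]
    - [0.25,-7,9.7,0,0,0,0]
    - [0.25,-9,13,0,0,0,0]
    - [0.25,-10.6,15,0,0,0,0]

```text
time: 19.52
tool_pos: [0.4311, 0.208, 0.1537]
tool_rot: [-3.141, -0.001, 1.66]
contact_force: [0.6, 0.2, -1.2]
opening: 0.0375
grip_force: 20.0
```

step_arm:
  commands:
    - [0.25,0,0,0,0,0,0]
    - [0.25,0,0,0,0,0,0]
    - [0.25,0,0,0,0,0,0]

```text
time: 19.77
tool_pos: [0.4337, 0.2053, 0.1536]
tool_rot: [3.141, 0.0, 1.659]
contact_force: [0.6, -0.7, -1.6]
opening: 0.0379
grip_force: 20.0
```

step_arm:
  commands:
    - [0.25,0,0,-3,0,0,0]
    - [0.25,0,0,-6.5,0,0,0]
    - [0.25,0,0,-9.5,0,0,0]
    - [0.25,0,0,-12,0,0,0]
    - [0.25,0,0,-13.2,0,0,0]

```text
time: 20.18
tool_pos: [0.4324, 0.2037, 0.0183]
tool_rot: [-3.137, 0.001, 1.657]
contact_force: [-0.4, -0.3, -1.3]
opening: 0.0374
grip_force: 20.0
```

step_arm:
  commands:
    - [0.25,0,0,-0.3,0,0,0]
    - [0.25,0,0,-0.6,0,0,0]
    - [0.25,0,0,-0.9,0,0,0]
    - [0.25,0,0,-1.1,0,0,0]
    - [0.25,0,0,-1.2,0,0,0]

```text
time: 20.6
tool_pos: [0.434, 0.2056, 0.0099]
tool_rot: [3.14, -0.0, 1.659]
contact_force: [0.4, -0.1, -1.1]
opening: 0.0375
grip_force: 20.0
```

step_arm:
  commands:
    - [0.25,0,0,-0.1,0,0,0]
    - [0.25,0,0,-0.1,0,0,0]

```text
time: 20.77
tool_pos: [0.4336, 0.2057, 0.0087]
tool_rot: [3.141, -0.0, 1.659]
contact_force: [-0.7, 0.1, -1.2]
opening: 0.0376
grip_force: 20.0
```

step_arm:
  commands:
    - [0.25,0,0,-0.05,0,0,0]
    - [0.25,0,0,-0.1,0,0,0]
    - [0.25,0,0,-0.1,0,0,0]

```text
time: 21.02
tool_pos: [0.4336, 0.2058, 0.0083]
tool_rot: [3.14, -0.0, 1.659]
contact_force: [-2.3, -0.6, 7.2]
opening: 0.0375
grip_force: 20.0
```

step_arm:
  commands:
    - [0.5,0,0,0,0,0,0]
    - [0.6,0,0,0,0,0,0]
    - [0.7,0,0,0,0,0,0]
    - [0.7,0,0,0,0,0,0]
    - [0.7,0,0,0,0,0,0]

```text
time: 21.43
tool_pos: [0.4333, 0.2056, 0.0073]
tool_rot: [3.142, 0.0, 1.659]
contact_force: [0.0, -0.6, -0.5]
opening: 0.0631
grip_force: 0.0
```

step_arm:
  commands:
    - [0.7,0,0,0,0,0,0]
    - [0.7,0,0,1,0,0,0]
    - [0.7,0,0,4,0,0,0]
    - [0.7,0,0,8,0,0,0]
    - [0.8,0,0,12,0,0,0]

```text
time: 21.85
tool_pos: [0.4323, 0.2053, 0.1281]
tool_rot: [-3.139, 0.001, 1.659]
contact_force: [0.9, -0.1, -0.3]
opening: 0.0675
grip_force: 0.0
```

step_arm:
  commands:
    - [0.8,3,2.7,0,0,0,0]
    - [0.8,6,5.4,0,0,0,0]
    - [0.8,9,8.1,0,0,0,0]
    - [0.8,12,10.8,0,0,0,0]
    - [0.8,15.2,13.8,0,0,0,0]

```text
time: 22.27
tool_pos: [0.5848, 0.3431, 0.1274]
tool_rot: [3.141, 0.0, 1.659]
contact_force: [0.6, 0.4, 0.2]
opening: 0.0737
grip_force: 0.0
```

step_arm:
  commands:
    - [0.8,0,0,-2,0,0,0]
    - [0.8,0,0,-3,0,0,0]
    - [0.8,0,0,-3,0,0,0]
    - [0.8,0,0,-3,0,0,0]

```text
time: 22.6
tool_pos: [0.5819, 0.3409, 0.0961]
tool_rot: [-3.138, 0.002, 1.658]
contact_force: [-0.4, -0.6, 0.2]
opening: 0.0737
grip_force: 0.0
```

Run:
```python
from w import *
m,im=shot("w11"); print(proj(m,(.586,.344,.069),True))
# dark drum blob
p=proj(m,(.586,.344,.046),True).astype(int); print(p)
h=cv2.cvtColor(im,cv2.COLOR_BGR2HSV); y0,x0=p[1]-60,p[0]-60; r=h[y0:p[1]+30,x0:p[0]+60]
b=((r[:,:,1]<60)&(r[:,:,2]>110)).astype(np.uint8)  # steel bur tips
n,l,s,c=cv2.connectedComponentsWithStats(b)
pts=np.array([c[i]+[x0,y0] for i in range(1,n) if 2<s[i,4]<60]); print(pts.round(0).tolist())
(q,rad)=cv2.minEnclosingCircle(pts.astype(np.float32)); print(q,rad,at(m,*q,.069,fray))
```

```text
22.6 [0.5819 0.3409 0.0961] [-3.138e+00  2.000e-03  1.658e+00]
[323.85444978 209.7213842 ]
[323 200]
[[324.0, 191.0], [312.0, 194.0], [340.0, 216.0], [310.0, 223.0], [332.0, 223.0], [320.0, 227.0]]
(322.4399108886719, 209.27932739257812) 18.2683162689209 [0.58489431 0.34425723]
```

step_arm:
  commands:
    - [0.8,0,0,-3,0,0,0]
    - [0.8,0,0,-6,0,0,0]
    - [0.8,0,0,-8,0,0,0]
    - [0.8,0,0,-9,0,0,0]
    - [0.8,0,0,-10,0,0,0]
  grip_force: 15

```text
time: 23.07
tool_pos: [0.5837, 0.3417, -0.0021]
tool_rot: [3.141, -0.0, 1.658]
contact_force: [0.5, 0.1, -0.3]
opening: 0.0735
grip_force: 0.0
```

step_arm:
  commands:
    - [0.8,0,0,-0.6,0,0,0]
    - [0.8,0,0,-1.2,0,0,0]
    - [0.8,0,0,-1.2,0,0,0]

```text
time: 23.32
tool_pos: [0.5837, 0.342, -0.0147]
tool_rot: [3.141, 0.0, 1.659]
contact_force: [-0.5, -0.7, 0.6]
opening: 0.0734
grip_force: 0.0
```

step_arm:
  commands:
    - [0.7,0,0,0,0,0,0]
    - [0.6,0,0,0,0,0,0]
    - [0.5,0,0,0,0,0,0]
    - [0.4,0,0,0,0,0,0]
    - [0.35,0,0,0,0,0,0]

```text
time: 23.73
tool_pos: [0.584, 0.3422, -0.0143]
tool_rot: [3.141, -0.0, 1.659]
contact_force: [0.5, -0.4, 0.7]
opening: 0.0449
grip_force: 0.3
```

step_arm:
  commands:
    - [0.3,0,0,0,0,0,0]
    - [0.3,0,0,0,0,0,0]
    - [0.3,0,0,0,0,0,0]

```text
time: 23.98
tool_pos: [0.584, 0.3422, -0.0142]
tool_rot: [3.141, -0.0, 1.659]
contact_force: [0.5, 0.0, 2.5]
opening: 0.0436
grip_force: 15.0
```

step_arm:
  commands:
    - [0.3,0,0,1,0,0,0]
    - [0.3,0,0,3,0,0,0]
    - [0.3,0,0,6,0,0,0]
    - [0.3,0,0,8.5,0,0,0]
    - [0.3,0,0,10,0,0,0]

```text
time: 24.4
tool_pos: [0.5847, 0.3426, 0.0891]
tool_rot: [3.138, -0.001, 1.659]
contact_force: [1.5, 0.0, 0.6]
opening: 0.0434
grip_force: 15.0
```

step_arm:
  commands:
    - [0.3,-3,-1.3,0,0,0,0]
    - [0.3,-6.5,-2.9,0,0,0,0]
    - [0.3,-10,-4.5,0,0,0,0]
    - [0.3,-13.5,-6,0,0,0,0]
    - [0.3,-15.6,-6.9,0,0,0,0]

```text
time: 24.82
tool_pos: [0.4236, 0.2715, 0.0855]
tool_rot: [-3.139, 0.001, 1.659]
contact_force: [0.6, 0.5, -1.3]
opening: 0.0437
grip_force: 15.0
```

step_arm:
  commands:
    - [0.3,0,0,0,0,0,0]
    - [0.3,0,0,0,0,0,0]
    - [0.3,0,0,0,0,0,0]

```text
time: 25.07
tool_pos: [0.4291, 0.2736, 0.0861]
tool_rot: [3.139, -0.001, 1.659]
contact_force: [0.7, -0.6, -1.1]
opening: 0.044
grip_force: 15.0
```

Within 1.5 mm of the compartment centre. Lower it by 9.6 cm.

step_arm:
  commands:
    - [0.3,-0.1,-0.1,-3,0,0,0]
    - [0.3,-0.1,-0.1,-5.5,0,0,0]
    - [0.3,-0.1,-0.1,-7.5,0,0,0]
    - [0.3,-0.1,-0.1,-8.3,0,0,0]
    - [0.3,-0.1,-0.1,-8.7,0,0,0]

```text
time: 25.48
tool_pos: [0.427, 0.2721, -0.0031]
tool_rot: [-3.14, 0.001, 1.659]
contact_force: [0.2, 0.1, -0.2]
opening: 0.0438
grip_force: 15.0
```

step_arm:
  commands:
    - [0.3,0,0,-0.3,0,0,0]
    - [0.3,0,0,-0.6,0,0,0]
    - [0.3,0,0,-0.75,0,0,0]
    - [0.3,0,0,-0.85,0,0,0]
    - [0.3,0,0,-0.85,0,0,0]

```text
time: 25.9
tool_pos: [0.4271, 0.2723, -0.0097]
tool_rot: [3.141, -0.0, 1.659]
contact_force: [-0.7, -0.1, -1.2]
opening: 0.0437
grip_force: 15.0
```

step_arm:
  commands:
    - [0.3,0,0,-0.05,0,0,0]
    - [0.3,0,0,-0.05,0,0,0]

```text
time: 26.07
tool_pos: [0.427, 0.2722, -0.0103]
tool_rot: [3.141, -0.0, 1.659]
contact_force: [-0.5, -0.3, 0.4]
opening: 0.0435
grip_force: 15.0
```

step_arm:
  commands:
    - [0.3,0,0,-0.05,0,0,0]
    - [0.3,0,0,-0.05,0,0,0]

```text
time: 26.23
tool_pos: [0.427, 0.2722, -0.0103]
tool_rot: [3.141, -0.0, 1.659]
contact_force: [-0.9, -0.3, 6.0]
opening: 0.0433
grip_force: 15.0
```

step_arm:
  commands:
    - [0.6,0,0,0,0,0,0]
    - [0.7,0,0,0,0,0,0]
    - [0.75,0,0,0,0,0,0]
    - [0.75,0,0,0,0,0,0]
    - [0.75,0,0,0,0,0,0]

```text
time: 26.65
tool_pos: [0.4267, 0.2721, -0.0112]
tool_rot: [-3.142, 0.0, 1.659]
contact_force: [0.3, -0.3, -1.0]
opening: 0.0681
grip_force: 0.0
```

step_arm:
  commands:
    - [0.75,0,0,0,0,0,0]
    - [0.8,0,0,1,0,0,0]
    - [0.8,0,0,4,0,0,0]
    - [0.8,0,0,8,0,0,0]
    - [0.8,0,0,12,0,0,0]

```text
time: 27.07
tool_pos: [0.4259, 0.2717, 0.1103]
tool_rot: [-3.14, 0.001, 1.659]
contact_force: [0.2, 0.7, -0.3]
opening: 0.0737
grip_force: 0.0
```

step_arm:
  commands:
    - [0.8,0.3,-3.5,1,0,0,0.05]
    - [0.8,0.6,-7,1,0,0,0.1]
    - [0.8,0.9,-11,1,0,0,0.15]
    - [0.8,1.3,-15,1,0,0,0.2]
    - [0.8,1.6,-19,1,0,0,0.22]

```text
time: 27.48
tool_pos: [0.4427, 0.0805, 0.1199]
tool_rot: [3.14, 0.0, 1.882]
contact_force: [1.3, -0.2, 0.8]
opening: 0.073
grip_force: 0.0
```

step_arm:
  commands:
    - [0.8,0.7,-4,0,0,0,0.06]
    - [0.8,1.4,-8,0,0,0,0.13]
    - [0.8,1.4,-9.6,0,0,0,0.22]
    - [0.8,1.4,-9.6,0,0,0,0.22]
    - [0.8,1.4,-9.6,0,0,0,0.22]

```text
time: 27.9
tool_pos: [0.4566, -0.0145, 0.1193]
tool_rot: [3.141, -0.0, 2.095]
contact_force: [0.1, 0.0, 0.7]
opening: 0.0734
grip_force: 0.0
```

step_arm:
  commands:
    - [0.8,0,0,0,0,0,0]
    - [0.8,0,0,0,0,0,0]

```text
time: 28.07
tool_pos: [0.4565, -0.0128, 0.1191]
tool_rot: [3.141, -0.0, 2.099]
contact_force: [-0.4, 1.4, 0.2]
opening: 0.0734
grip_force: 0.0
```

Run:
```python
from w import *
m,im=shot("w12"); p=proj(m,(.4573,-.0135,.048),True); print(p)
h=cv2.cvtColor(im,cv2.COLOR_BGR2HSV); b=((h[:,:,1]<70)&(h[:,:,2]>60)).astype(np.uint8); b[238:]=0
b=cv2.morphologyEx(b,cv2.MORPH_CLOSE,np.ones((5,5),np.uint8))
n,l,s,c=cv2.connectedComponentsWithStats(b)
for i in range(1,n):
    if s[i,4]>300 and np.hypot(*(c[i]-p))<90:
        print(s[i],c[i].round(1))
        k=cv2.findContours((l==i).astype(np.uint8),0,2)[0][0][:,0,:]
        q=np.array([at(m,u,v,.048,fray) for u,v in k],np.float32)*1000
        print("world minrect(mm)",cv2.minAreaRect(q))
        hb=h[:,:,2][l==i]; print(np.percentile(hb,[5,25,50,75,95]))
```

```text
28.0667 [ 0.4565 -0.0128  0.1191] [ 3.141 -0.     2.099]
[318.95073921 198.03691048]
[ 297  168   46   52 2283] [319.8 193.4]
world minrect(mm) ((456.06982421875, -9.945816040039062), (40.831424713134766, 47.7333869934082), 30.36254119873047)
[124.  148.5 229.  246.  247. ]
```

step_arm:
  commands:
    - [0.8,0,0,-3,0,0,0]
    - [0.8,0,0,-6,0,0,0]
    - [0.8,0,0,-9,0,0,0]
    - [0.8,0,0,-11.5,0,0,0]
    - [0.8,0,0,-12.6,0,0,0]
  grip_force: 35

```text
time: 28.53
tool_pos: [0.4547, -0.0124, -0.0099]
tool_rot: [-3.138, -0.003, 2.1]
contact_force: [-1.1, 0.5, -0.3]
opening: 0.0735
grip_force: 0.0
```

step_arm:
  commands:
    - [0.8,0,0,-0.6,0,0,0]
    - [0.8,0,0,-1.1,0,0,0]
    - [0.7,0,0,-1.1,0,0,0]
    - [0.6,0,0,-1.1,0,0,0]
    - [0.5,0,0,-1.1,0,0,0]

```text
time: 28.95
tool_pos: [0.4575, -0.0139, -0.0173]
tool_rot: [3.14, 0.001, 2.099]
contact_force: [0.2, 0.4, 0.1]
opening: 0.0576
grip_force: 0.0
```

step_arm:
  commands:
    - [0.42,0,0,0,0,0,0]
    - [0.3,0,0,0,0,0,0]
    - [0.3,0,0,0,0,0,0]
    - [0.3,0,0,0,0,0,0]
    - [0.3,0,0,0,0,0,0]

```text
time: 29.37
tool_pos: [0.4575, -0.014, -0.0176]
tool_rot: [3.14, 0.001, 2.099]
contact_force: [0.7, 1.8, 5.6]
opening: 0.0393
grip_force: 35.0
```

step_arm:
  commands:
    - [0.3,0,0,1,0,0,0]
    - [0.3,0,0,3,0,0,0]
    - [0.3,0,0,5.5,0,0,0]
    - [0.3,0,0,8,0,0,0]
    - [0.3,0,0,9,0,0,0]

```text
time: 29.78
tool_pos: [0.4573, -0.0141, 0.074]
tool_rot: [3.14, 0.001, 2.099]
contact_force: [0.5, -0.1, -3.9]
opening: 0.0399
grip_force: 35.0
```

step_arm:
  commands:
    - [0.3,-0.4,-3,0,0,0,-0.08]
    - [0.3,-0.9,-7,0,0,0,-0.17]
    - [0.3,-1.4,-11,0,0,0,-0.26]
    - [0.3,-1.8,-15,0,0,0,-0.35]
    - [0.3,-2.1,-18.2,0,0,0,-0.433]

```text
time: 30.2
tool_pos: [0.4343, -0.1981, 0.0712]
tool_rot: [-3.14, -0.001, 1.661]
contact_force: [0.6, 0.4, -4.6]
opening: 0.0402
grip_force: 35.0
```

step_arm:
  commands:
    - [0.3,0,0,0,0,0,0]
    - [0.3,0,0,0,0,0,0]
    - [0.3,0,0,0,0,0,0]

```text
time: 30.45
tool_pos: [0.4347, -0.1952, 0.071]
tool_rot: [-3.14, -0.002, 1.666]
contact_force: [0.6, 0.8, -4.5]
opening: 0.04
grip_force: 35.0
```

Run:
```python
from w import *
s=observe(); print(s["tool_pos"],s["tool_rot"],s["opening"],s["contact_force"])
# tray2 from initial wrist picture: grey mask contour
im=cv2.imread("pics/w1.png"); m=np.load("pics/w1.npy",allow_pickle=True).item()
h=cv2.cvtColor(im,cv2.COLOR_BGR2HSV); b=((h[:,:,1]<60)).astype(np.uint8)[:240]
n,l,st,c=cv2.connectedComponentsWithStats(b); i=l[97,250] or l[75,300]; k=cv2.findContours((l==i).astype(np.uint8),0,2)[0][0][:,0,:]
print(cv2.minAreaRect(np.array([at(m,u,v,.010,fray) for u,v in k],np.float32)*1000))
```

```text
[ 0.43466171 -0.19518288  0.07103661] [-3.13961118e+00 -1.92823509e-03  1.66569915e+00] 0.040042201580131616 [ 0.57779415  0.75263572 -4.53527802]
((438.4512634277344, -231.07452392578125), (75.19190979003906, 143.28256225585938), 5.665406227111816)
```

step_arm:
  commands:
    - [0.3,0,-0.15,-2.5,0,0,0]
    - [0.3,0,-0.15,-5,0,0,0]
    - [0.3,0,-0.15,-6.7,0,0,0]
    - [0.3,0,-0.15,-7.3,0,0,0]
    - [0.3,0,-0.15,-7.6,0,0,0]

```text
time: 30.87
tool_pos: [0.435, -0.1957, -0.0052]
tool_rot: [-3.139, -0.002, 1.668]
contact_force: [-0.7, -0.4, -3.6]
opening: 0.0398
grip_force: 35.0
```

step_arm:
  commands:
    - [0.3,0,0,-0.3,0,0,0]
    - [0.3,0,0,-0.5,0,0,0]
    - [0.3,0,0,-0.7,0,0,0]
    - [0.3,0,0,-0.8,0,0,0]
    - [0.3,0,0,-0.8,0,0,0]

```text
time: 31.28
tool_pos: [0.4359, -0.1975, -0.0118]
tool_rot: [3.141, 0.0, 1.666]
contact_force: [0.8, -0.6, -4.3]
opening: 0.0398
grip_force: 35.0
```

step_arm:
  commands:
    - [0.3,0,0,-0.05,0,0,0]
    - [0.3,0,0,-0.05,0,0,0]

```text
time: 31.45
tool_pos: [0.4359, -0.1976, -0.0124]
tool_rot: [3.141, 0.0, 1.666]
contact_force: [0.3, 0.2, -4.3]
opening: 0.0396
grip_force: 35.0
```

step_arm:
  commands:
    - [0.3,0,0,-0.05,0,0,0]
    - [0.3,0,0,-0.1,0,0,0]
    - [0.3,0,0,-0.1,0,0,0]

```text
time: 31.7
tool_pos: [0.4358, -0.1975, -0.0135]
tool_rot: [3.141, 0.0, 1.666]
contact_force: [0.1, 0.2, -2.6]
opening: 0.0399
grip_force: 35.0
```

step_arm:
  commands:
    - [0.3,0,0,-0.05,0,0,0]
    - [0.3,0,0,-0.05,0,0,0]

```text
time: 31.87
tool_pos: [0.4358, -0.1975, -0.0135]
tool_rot: [3.141, 0.0, 1.666]
contact_force: [-2.0, 0.3, 4.5]
opening: 0.0396
grip_force: 35.0
```

step_arm:
  commands:
    - [0.6,0,0,0,0,0,0]
    - [0.7,0,0,0,0,0,0]
    - [0.75,0,0,0,0,0,0]
    - [0.75,0,0,0,0,0,0]
    - [0.75,0,0,0,0,0,0]

```text
time: 32.28
tool_pos: [0.4358, -0.1975, -0.0142]
tool_rot: [3.141, 0.0, 1.666]
contact_force: [0.4, 0.6, -0.1]
opening: 0.0669
grip_force: 0.0
```

step_arm:
  commands:
    - [0.75,0,0,0,0,0,0]
    - [0.75,0,0,2,0,0,0]
    - [0.8,0,0,6,0,0,0]
    - [0.8,0,0,10,0,0,0]
    - [0.8,0,0,14,0,0,0]

```text
time: 32.7
tool_pos: [0.4352, -0.197, 0.1272]
tool_rot: [-3.141, -0.001, 1.666]
contact_force: [0.4, -1.0, 0.5]
opening: 0.0732
grip_force: 0.0
```

step_arm:
  commands:
    - [0.8,2,2.7,2,0,0,0]
    - [0.8,4.4,5.9,2.5,0,0,0]
    - [0.8,6.8,9,2.5,0,0,0]
    - [0.8,9.2,12.2,2.5,0,0,0]
    - [0.8,11.6,15.6,2.5,0,0,0]

```text
time: 33.12
tool_pos: [0.5526, -0.0401, 0.1512]
tool_rot: [3.141, 0.0, 1.665]
contact_force: [0.6, -0.7, -0.9]
opening: 0.0737
grip_force: 0.0
```

step_arm:
  commands:
    - [0.8,2.4,3.2,0,0,0,0]
    - [0.8,4.8,6.4,0,0,0,0]
    - [0.8,7.2,9.6,0,0,0,0]
    - [0.8,9.5,12.8,0,0,0,0]
    - [0.8,11.6,15.6,0,0,0,0]

```text
time: 33.53
tool_pos: [0.6685, 0.1171, 0.1505]
tool_rot: [-3.141, -0.0, 1.667]
contact_force: [0.6, -0.0, 0.1]
opening: 0.0732
grip_force: 0.0
```

step_arm:
  commands:
    - [0.8,0,0,0,0,0,0]
    - [0.8,0,0,0,0,0,0]
    - [0.8,0,0,0,0,0,0]

```text
time: 33.78
tool_pos: [0.6672, 0.1143, 0.1501]
tool_rot: [-3.14, 0.0, 1.666]
contact_force: [0.5, -0.9, -0.9]
opening: 0.0734
grip_force: 0.0
```

Run:
```python
from w import *
m,im=shot("w13"); print(proj(m,(.6687,.116,.098),True))
h=cv2.cvtColor(im,cv2.COLOR_BGR2HSV); b=((h[:,:,1]<50)&(h[:,:,2]>170)).astype(np.uint8); b[245:]=0
n,l,s,c=cv2.connectedComponentsWithStats(b)
for i in range(1,n):
    if s[i,4]>300: print(s[i],c[i].round(1),at(m,*c[i],.098,fray).round(4))
g=cv2.medianBlur(cv2.cvtColor(im,cv2.COLOR_BGR2GRAY),3)[:260]
C=cv2.HoughCircles(g,cv2.HOUGH_GRADIENT,1,15,param1=120,param2=18,minRadius=15,maxRadius=40)
for u,v,r in C[0]:
    if abs(u-318)<50 and abs(v-200)<60: print(u,v,r,at(m,u,v,.098,fray).round(4))
```

```text
33.7833 [0.6672 0.1143 0.1501] [-3.14   0.     1.666]
[320.09097564 201.42795601]
[ 370    0   54   50 2024] [396.5  23.8] [0.7153 0.2707]
[ 607   46   33  199 2184] [629.7 193.7] [1.069  0.1652]
[109  53  47  27 698] [135.5  67.4] [0.4943 0.2237]
[ 86  74  26  21 413] [99.1 84.7] [0.451  0.2102]
[  356    99   165   146 15285] [436.8 188.5] [0.7688 0.1376]
[ 301  176   50   48 1845] [325.3 199.8] [0.6729 0.1179]
326.5 198.5 26.0 [0.6738 0.1191]
```

step_arm:
  commands:
    - [0.8,0.6,0.35,-3,0,0,0]
    - [0.8,0.6,0.35,-6,0,0,0]
    - [0.8,0.6,0.35,-8,0,0,0]
    - [0.8,0.6,0.35,-9.3,0,0,0]
    - [0.8,0.6,0.35,-9.8,0,0,0]
  grip_force: 20

```text
time: 34.25
tool_pos: [0.6718, 0.1164, 0.0505]
tool_rot: [-3.137, 0.0, 1.664]
contact_force: [-0.3, 0.3, 0.2]
opening: 0.073
grip_force: 0.0
```

step_arm:
  commands:
    - [0.8,0,0,-0.5,0,0,0]
    - [0.8,0,0,-1,0,0,0]
    - [0.7,0,0,-1,0,0,0]
    - [0.6,0,0,-1,0,0,0]
    - [0.5,0,0,-1,0,0,0]

```text
time: 34.67
tool_pos: [0.6742, 0.1181, 0.0439]
tool_rot: [3.14, 0.0, 1.666]
contact_force: [0.4, -0.2, 0.1]
opening: 0.0581
grip_force: 0.0
```

step_arm:
  commands:
    - [0.4,0,0,0,0,0,0]
    - [0.3,0,0,0,0,0,0]
    - [0.3,0,0,0,0,0,0]
    - [0.3,0,0,0,0,0,0]
    - [0.3,0,0,0,0,0,0]

```text
time: 35.08
tool_pos: [0.674, 0.1182, 0.0434]
tool_rot: [3.141, -0.0, 1.666]
contact_force: [-0.0, 0.4, 3.6]
opening: 0.0436
grip_force: 20.0
```

step_arm:
  commands:
    - [0.3,0,0,1,0,0,0]
    - [0.3,0,0,3,0,0,0]
    - [0.3,0,0,6,0,0,0]
    - [0.3,0,0,9,0,0,0]
    - [0.3,0,0,11,0,0,0]

```text
time: 35.5
tool_pos: [0.6745, 0.1181, 0.1564]
tool_rot: [3.138, 0.0, 1.666]
contact_force: [0.3, 0.2, 0.0]
opening: 0.0432
grip_force: 20.0
```

step_arm:
  commands:
    - [0.3,-1.5,-2.4,0,0,0,0]
    - [0.3,-3,-5,0,0,0,0]
    - [0.3,-4.7,-7.7,0,0,0,0]
    - [0.3,-6.3,-10.3,0,0,0,0]
    - [0.3,-7.8,-12.8,0,0,0,0]

```text
time: 35.92
tool_pos: [0.5946, -0.011, 0.1533]
tool_rot: [3.142, 0.0, 1.666]
contact_force: [0.4, -0.8, -0.2]
opening: 0.0428
grip_force: 20.0
```

step_arm:
  commands:
    - [0.3,-1.5,-2.4,0,0,0,0]
    - [0.3,-3,-5,0,0,0,0]
    - [0.3,-4.7,-7.7,0,0,0,0]
    - [0.3,-6.3,-10.3,0,0,0,0]
    - [0.3,-7.8,-12.8,0,0,0,0]

```text
time: 36.33
tool_pos: [0.5166, -0.1391, 0.1534]
tool_rot: [3.141, 0.0, 1.666]
contact_force: [0.9, -0.6, 0.5]
opening: 0.0432
grip_force: 20.0
```

step_arm:
  commands:
    - [0.3,-1.5,-2.4,0,0,0,0]
    - [0.3,-3,-5,0,0,0,0]
    - [0.3,-4.7,-7.7,0,0,0,0]
    - [0.3,-6.3,-10.3,0,0,0,0]
    - [0.3,-7.6,-12.7,0,0,0,0]

```text
time: 36.75
tool_pos: [0.4405, -0.2663, 0.1534]
tool_rot: [3.141, 0.0, 1.665]
contact_force: [0.3, -0.6, -0.7]
opening: 0.0429
grip_force: 20.0
```

step_arm:
  commands:
    - [0.3,0,0,0,0,0,0]
    - [0.3,0,0,0,0,0,0]
    - [0.3,0,0,0,0,0,0]

```text
time: 37.0
tool_pos: [0.4419, -0.2646, 0.1531]
tool_rot: [3.141, -0.0, 1.665]
contact_force: [-0.2, 0.6, -0.9]
opening: 0.0431
grip_force: 20.0
```

Spot on. Target z is −0.0026, so −15.6 cm in all.

step_arm:
  commands:
    - [0.3,0,0,-3.5,0,0,0]
    - [0.3,0,0,-7,0,0,0]
    - [0.3,0,0,-10.5,0,0,0]
    - [0.3,0,0,-13,0,0,0]
    - [0.3,0,0,-14.4,0,0,0]

```text
time: 37.42
tool_pos: [0.4409, -0.2623, 0.0059]
tool_rot: [-3.139, -0.003, 1.668]
contact_force: [0.0, 0.1, -1.3]
opening: 0.0435
grip_force: 20.0
```

step_arm:
  commands:
    - [0.3,0,0,-0.3,0,0,0]
    - [0.3,0,0,-0.6,0,0,0]
    - [0.3,0,0,-0.9,0,0,0]
    - [0.3,0,0,-1.1,0,0,0]
    - [0.3,0,0,-1.1,0,0,0]

```text
time: 37.83
tool_pos: [0.4423, -0.2651, -0.0015]
tool_rot: [3.14, 0.001, 1.666]
contact_force: [-0.5, -1.2, -0.6]
opening: 0.0435
grip_force: 20.0
```

step_arm:
  commands:
    - [0.3,0,0,-0.05,0,0,0]
    - [0.3,0,0,-0.1,0,0,0]
    - [0.3,0,0,-0.1,0,0,0]

```text
time: 38.08
tool_pos: [0.4421, -0.2652, -0.0026]
tool_rot: [3.141, 0.001, 1.666]
contact_force: [-0.4, 0.3, 1.0]
opening: 0.0432
grip_force: 20.0
```

step_arm:
  commands:
    - [0.3,0,0,-0.05,0,0,0]
    - [0.3,0,0,-0.05,0,0,0]

```text
time: 38.25
tool_pos: [0.4421, -0.2653, -0.0027]
tool_rot: [3.14, 0.001, 1.666]
contact_force: [-1.5, 1.4, 7.4]
opening: 0.0434
grip_force: 20.0
```

step_arm:
  commands:
    - [0.6,0,0,0,0,0,0]
    - [0.7,0,0,0,0,0,0]
    - [0.75,0,0,0,0,0,0]
    - [0.75,0,0,0,0,0,0]
    - [0.75,0,0,0,0,0,0]

```text
time: 38.67
tool_pos: [0.4417, -0.2649, -0.0038]
tool_rot: [-3.142, -0.0, 1.666]
contact_force: [0.7, 0.4, -0.4]
opening: 0.068
grip_force: 0.0
```

step_arm:
  commands:
    - [0.75,0,0,0,0,0,0]
    - [0.75,0,0,2,0,0,0]
    - [0.8,0,0,6,0,0,0]
    - [0.8,0,0,10,0,0,0]
    - [0.8,0,0,14,0,0,0]

```text
time: 39.08
tool_pos: [0.4412, -0.2645, 0.1377]
tool_rot: [-3.141, -0.001, 1.666]
contact_force: [0.8, -0.1, -0.1]
opening: 0.0731
grip_force: 0.0
```

step_arm:
  commands:
    - [0.8,1,-4,2,0,0,0]
    - [0.8,2,-8,4,0,0,0]
    - [0.8,2,-12,6,0,0,0]
    - [0.8,2,-14,6,0,0,0]
    - [0.8,2,-14,6,0,0,0]

```text
time: 39.5
tool_pos: [0.4615, -0.4108, 0.1975]
tool_rot: [3.14, 0.005, 1.662]
contact_force: [-0.4, 0.4, -0.7]
opening: 0.0734
grip_force: 0.0
```

step_arm:
  commands:
    - [0.8,0,0,0,0,0,0]
    - [0.8,0,0,0,0,0,0]

```text
time: 39.67
tool_pos: [0.4613, -0.4039, 0.1954]
tool_rot: [-3.141, -0.002, 1.666]
contact_force: [-0.7, -0.3, 0.5]
opening: 0.0735
grip_force: 0.0
```

Run:
```python
from w import *
m,im=shot("w14"); s=read_camera("scene")[:,:,::-1].copy(); t=read_camera("top")[:,:,::-1].copy()
a=cv2.resize(t[120:270,185:475],(776,400),interpolation=cv2.INTER_CUBIC); b=cv2.resize(s[165:245,170:480],(776,200),interpolation=cv2.INTER_CUBIC)
cv2.imwrite("pics/c14.png",np.vstack([a,b]))
```

```text
39.6667 [ 0.4613 -0.4039  0.1954] [-3.141e+00 -2.000e-03  1.666e+00]
```

Run:
```python
from w import *
m=camera_model("top"); t=read_camera("top")[:,:,::-1].copy(); t0=cv2.imread("pics/top0.png")
def blob(n,p,z,f):
    q=proj(m,(*p,z)); x,y=(q-13).astype(int); h=cv2.cvtColor(t[y:y+27,x:x+27],cv2.COLOR_BGR2HSV); b=f(h).astype(np.uint8)
    k,l,s,c=cv2.connectedComponentsWithStats(b); 
    if k<2: print(n,"none"); return
    i=min(range(1,k),key=lambda i:np.hypot(*(c[i]+[x,y]-q))-s[i,4]*.05); print(n,s[i,2:],at(m,*(c[i]+[x,y]),z).round(4),"want",p)
brt=lambda h:(h[:,:,1]<70)&(h[:,:,2]>140)
blob("loupe",(.440,.137),.056,lambda h:(h[:,:,1]<110)&(h[:,:,2]>110))
blob("loupe dark",(.440,.137),.050,lambda h:h[:,:,2]<50)
blob("tall",(.434,.205),.078,brt)
blob("bur",(.428,.272),.050,lambda h:(h[:,:,1]>90)&(h[:,:,2]<130))
blob("low",(.442,-.265),.052,lambda h:(h[:,:,1]<70)&(h[:,:,2]>190))
blob("dap",(.436,-.197),.052,lambda h:(h[:,:,1]<70)&(h[:,:,2]>160))
q=proj(m,(.663,.004,.12)).astype(int); A=np.s_[q[1]-12:q[1]+12,q[0]-9:q[0]+9]; print("bottle diff",cv2.absdiff(t[A],t0[A]).mean())
G=np.s_[190:216,445:470]; print("green diff",cv2.absdiff(t[G],t0[G]).mean())
```

```text
loupe [ 27  25 247] [0.4428 0.1394] want (0.44, 0.137)
loupe dark [12 14 60] [0.4411 0.1254] want (0.44, 0.137)
tall [ 17  18 215] [0.4318 0.2058] want (0.434, 0.205)
bur [ 17  16 163] [0.4271 0.2672] want (0.428, 0.272)
low [ 16  17 221] [ 0.4413 -0.2645] want (0.442, -0.265)
dap [ 16  17 128] [ 0.4335 -0.1951] want (0.436, -0.197)
bottle diff 6.165123456790123
green diff 7.7323076923076925
```

Run:
```python
from w import *
t=read_camera("top")[:,:,::-1].copy(); t0=cv2.imread("pics/top0.png")
def c(im,lo,hi,A):
    h=cv2.cvtColor(im[A],cv2.COLOR_BGR2HSV); ys,xs=np.nonzero(cv2.inRange(h,lo,hi)); return xs.mean().round(2),ys.mean().round(2),len(xs)
for im in (t0,t): print("green",c(im,(45,100,60),(85,255,255),np.s_[185:220,435:480]),"bottle cap",c(im,(0,0,0),(180,255,45),np.s_[138:150,317:333]),"amber",c(im,(4,150,60),(20,255,255),np.s_[140:160,315:335]))
s=observe(); print(s["time"],s["contact_force"]); print(hand_in())
```

```text
green (np.float64(20.62), np.float64(18.31), 155) bottle cap (np.float64(7.6), np.float64(5.29), 84) amber (np.float64(9.02), np.float64(11.36), 115)
green (np.float64(20.4), np.float64(18.25), 156) bottle cap (np.float64(7.41), np.float64(5.2), 75) amber (np.float64(9.01), np.float64(11.27), 117)
39.9167 [ 0.96536457 -0.05552224 -0.51267002]
the job is handed in; nothing more can be done
None
```

Both kits are made up and the job is handed in at about 40 s, with everything in its tray and the bottle and green loupe unmoved; the final check was from top-camera measurements only, as my picture views were used up, and because the fingertips sit about 37 mm short of the reported TCP, the first try at the bur stand closed on nothing and the first at the tall jar pressed on its lid at about 10 N.

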